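# Refill the sweets bin and hold its lid on the hinge for the pin

### The job

Top up the open oak sweets bin: pour all six truffles from the steel cup into it and stand the empty cup upright on the counter again. Then take from the rack the lid whose two hinge knuckles fit the gaps of the bin's hinge, lower it upright between the bin's knuckles until all the pin holes line up, and finish while holding it there, free in the gripper and not leaning or resting on the bin, so that a colleague can push the hinge pin through. Leave everything else on the counter as it stands.

Things in the scene. Friction and masses are not known exactly. Their poses are not given: they have to be found in the camera images.
- bin: Open oak box fixed on the counter, 100 (x) x 160 (y) x 75 mm high, walls and floor 8 mm. Origin: centre of its underside, on the counter; z up; +x points to its hinge side, away from the robot. Behind the +x wall sit three fixed steel hinge knuckles, 16 mm outer diameter, each 20 mm long in y, centred at y = -60, 0, 60 mm; the two 40 mm gaps between them are open above and below.
- bin_hinge (a point): Axis of the 10 mm holes through the bin's knuckles, at the middle of the middle knuckle: 65 mm in +x and 77 mm up from the bin's origin (15 mm behind the wall's outer face, 2 mm above the rim). Axes as the bin's: y along the holes.
- lid: The bin's lid, the taller one, ~0.2 kg: oak panel upright in a rack slot, hinge down. Origin on the axis of its knuckles' 10 mm holes, midway between the two knuckles; y along the holes, z up the panel, x normal to it. Knuckles: 16 mm diameter, 34 mm long, centred at y = -30, 30 mm. Panel 8 mm thick, 160 mm wide, lower edge at z = 15 mm. Both sides alike.
- lid_grip (a point): Centre of the grip rail along the lid's top edge, 108 mm above the lid's origin. The rail is 14 mm thick in x, 150 mm long in y, 20 mm high: pinch it from above across x. The steel straps that join knuckles and panel are 12 mm thick, 34 mm wide, up to 39 mm above the lid's origin.
- low_lid: A lower lid of another bin, in the other slot of the rack: same build but only 88 mm tall above its knuckle axis, with one 60 mm knuckle in the middle; it does not fit. Origin on its knuckle axis, axes as the lid's. Which slot holds which lid varies.
- rack: Oak lid rack fixed on the counter, 124 (x) x 182 (y) mm, origin under its centre, z up. Base board 12 mm thick; fins at its y ends, 72 mm high, form two slots 11 mm wide at x = -40 and 40 mm for the lids' side edges (3 mm play). Lids stand on their knuckles, hole axis 20 mm above the counter, and lift straight up; clear when raised 65 mm.
- cup: Open steel cup, about 0.12 kg, standing on the counter, 75 mm high, outer diameter 58 mm at the foot, 66 mm at the rim, wall 3 mm, floor 5 mm. Origin: centre of its underside, z up through the mouth; round, its yaw means nothing. The truffles roll out when it is tipped beyond about 100 degrees.
- truffle_0: A round chocolate truffle, ball of 16 mm diameter, 12 g, origin at its centre; lies in the cup at the start.
- truffle_1: A round chocolate truffle, ball of 16 mm diameter, 12 g, origin at its centre; lies in the cup at the start.
- truffle_2: A round chocolate truffle, ball of 16 mm diameter, 12 g, origin at its centre; lies in the cup at the start.
- truffle_3: A round chocolate truffle, ball of 16 mm diameter, 12 g, origin at its centre; lies in the cup at the start.
- truffle_4: A round chocolate truffle, ball of 16 mm diameter, 12 g, origin at its centre; lies in the cup at the start.
- truffle_5: A round chocolate truffle, ball of 16 mm diameter, 12 g, origin at its centre; lies in the cup at the start.
- peak_field: The white tray of chocolates on its dark block behind the work, 275 x 355 mm, turned by 0.49 rad, top 170 mm above the counter, origin under the tray's middle; fixed. Its near corner lies between bin and rack: carry things round or over it.
- bell: Silver counter bell, 80 mm across, 60 mm high, origin under its centre; bystander.
- jar: Glass jar with cork lid, 65 mm across, 110 mm high, origin under its centre; bystander.
- hinge_pin: Steel hinge pin, 5 mm thick, 170 mm long with a bent end, lying on the counter behind the bin, origin under its middle; it stays there for the colleague.
Things that resemble listed ones, but are neither listed nor needed, are in the scene too. Leave any blue look-alike of the cup alone.

How it is judged:
By the outcome, as a careful person would: the job done as asked, in the order asked, and still so for the second after the job is handed in, while the arm keeps its last pose, push and grip.
It also fails if it takes over 70 s, if anything falls off the work surface, if the arm or the gripper's body presses on something with over 40 N, if the wrist force passes 120 N, or if a joint passes its speed limit or range.

### The arm

A 6-joint arm with a two-finger parallel gripper is mounted at the origin on a cart in front of the work surface, level with it; the furniture and walls round the work are solid. World frame = base frame: x ahead of the robot, y to its left, z up, the work surface at z = 0. Lengths are in m, angles in rad, forces in N, time in s.
With the tool pointing down it reaches from about 0.4 to 0.925 m from the base axis. Payload 3.4 kg.
Tool frame: the origin (TCP) lies between the finger pads; the fingertips stand 25 mm ahead of it and the grasp point (between the pads) lies 6 mm ahead of it; z points along the fingers, y is the line along which they close (so a half turn about z gives the same grasp; the last joint's range is limited). The gripper opens to 85 mm and grips with 20 to 120 N. Pads are 22 mm wide; open, the fingers measure 114 mm over their backs; the gripper's body (76 mm by 85 mm) begins 54 mm behind the grasp point. The pads swing forward as they close: fully open they stand 13 mm farther back than shut.
Start: joints at [-1.192, 0.307, 1.506, -0, 1.328, -0.073], TCP at [0.252, -0.517, 0.256] pointing down, gripper open.
Joint ranges: [-3.12, 3.12], [-1.05, 2.28], [0.14, 2.33], [-1.42, 4.57], [0.1, 2.73], [-2.68, 2.68]. Speed limits (rad/s): [2.57, 2.57, 3.14, 3.14, 3.14, 3.14].

### API

Orientations are given as a rotation vector (axis times angle).
In Python, from rig import arm, cams gives the robot as it stands. The module is installed in compiled form; this text tells all that it offers.
- The arm moves only by the tool arm_command, never from a script. Its arguments are lists of equal length, an entry for each row: "linear": the shift along the world's x, y, z in m, a list of three; "turn": the turn, a rotation vector about the world's x, y, z in degrees, a list of three; "hand": the finger opening in m, from 0 to 0.0854. In form: {"linear": [[tx, ty, tz], ...], "turn": [[wx, wy, wz], ...], "hand": [hand, ...]}. A call has 1 to 12 rows; each row shifts and turns the commanded pose from where the row before left it; what a row does not reach is not made up. A row lasts 1/8 s, in which the tool goes at most 62.5 mm and 10.7 degrees, less where a joint would pass 70% of its speed; a pose out of reach is approached as far as the arm can. A call with a gripper value outside its range is refused whole. The fingers move at their own pace and stop on an object; "newtons" is the grip in N (left out, the last holds). Time passes only in rows, so rows that do not move let the fingers close. It gives the time, the measured TCP pose, the force, the opening and the grip force at its end, in the units of the state.
- arm.read_state(): the state, without advancing time (a new reading comes with each control period).
- cams.get_image(name): name is "side" or "top" or "wrist"; returns the picture (420x560x3 uint8, red, green, blue); there is no depth.
- cams.camera_model(name): a dict with "mtx" (3x3 intrinsics, pixels), "k1" (the pictures are not rectified: a ray, as slopes to the right and down, at radius r is drawn at 1 + k1 r^2 times it, then the intrinsics apply), "R" (3x3) and "t" (3): a world point X has camera coordinates R X + t; the wrist camera has in their place "T_tool_cam" (4x4, takes a point from camera to tool coordinates, whose origin is the TCP and whose axes are the flange's). Camera axes: x right, y down, z forward; pixel columns grow to the right and rows downward; lengths in m; the calibration is good to about 2 mm. A picture is of the moment at which its call begins: read the wrist's pose just before it. camera_model takes no time and is no camera call.
- arm.hand_in(): hands the job in; it is judged then, once.
The state is a dict: "time_s": time; "joints": joint angles; "dq": joint speeds; "joint_torque": joint torques, N m; "tcp_pos": TCP position; "eef_rot": TCP orientation; "ft_force": force on the tool from outside, world axes, zero at the start; "moment": the same for the moment, N m; "width": finger opening in m; "grip_force": force on a finger pad.
Only numpy, scipy, OpenCV 4.12 (cv2) and the standard library are available. Lean on these libraries where they do the work, as an engineer would, in place of code of your own. Each camera call takes 0.05 s, during which the arm holds its last target. There are 200 camera calls.

## Working session

There is one attempt and no reset: what is moved stays moved. The work goes in short steps, Python scripts to look and compute and a tool call to move; the robot and the scene stay as the last step left them, time stands still between calls to the robot, and variables do not carry over. Pictures are saved under pics/ and viewed, at most 10 in all, crops included, and the job is handed in when it is done.

Besides the shell and the picture viewer there is one more tool, called after "Request:" as name(argument=value, ...), one argument or row to a line, values as JSON. arm_command: Moves the arm, as the interface text tells. Its arguments: {"type":"object","properties":{"linear":{"type":"array"},"turn":{"type":"array"},"hand":{"type":"array"},"newtons":{"type":"number"}},"required":["linear","turn","hand"]}

```bash
mkdir -p pics
cat > h.py <<'E'
import numpy as np, cv2
from rig import arm, cams
from scipy.spatial.transform import Rotation as Ro
def shot(n,f):
    s=arm.read_state(); im=cams.get_image(n); cv2.imwrite(f'pics/{f}.png',im[:,:,::-1]); return s,im
def cam(n,s=None):
    m=cams.camera_model(n); K=np.array(m['mtx']);k=m['k1']
    if n=='wrist':
        T=np.eye(4);T[:3,:3]=Ro.from_rotvec(s['eef_rot']).as_matrix();T[:3,3]=s['tcp_pos'];T=T@np.array(m['T_tool_cam'])
        R=T[:3,:3].T;t=-R@T[:3,3]
    else: R=np.array(m['R']);t=np.array(m['t'])
    return K,k,R,t
def ray(c,p):
    K,k,R,t=c
    d=np.linalg.solve(K,[p[0],p[1],1])[:2]; u=d.copy()
    for _ in range(20): u=d/(1+k*(u@u))
    return -R.T@t, R.T@np.array([u[0],u[1],1])
def onz(c,p,z):
    o,d=ray(c,p); return o+d*(z-o[2])/d[2]
def proj(c,X):
    K,k,R,t=c; q=R@np.array(X)+t; u=q[:2]/q[2]; u=u*(1+k*(u@u)); return (K@[u[0],u[1],1])[:2]
def tri(c1,p1,c2,p2):
    o1,d1=ray(c1,p1);o2,d2=ray(c2,p2)
    a,b=np.linalg.lstsq(np.c_[d1,-d2],o2-o1,rcond=None)[0]
    A=o1+a*d1;B=o2+b*d2; return (A+B)/2,np.linalg.norm(A-B)
E
python3 - <<'E'
from h import *
np.set_printoptions(precision=4,suppress=True)
for n in('top','side'):
    shot(n,n+'0'); K,k,R,t=cam(n); print(n,K,k,-R.T@t,R)
print({k:np.round(v,3) for k,v in arm.read_state().items()}); print(cams.camera_model('wrist'))
E
```

```text
top [[408.4079   0.     275.7172]
 [  0.     408.4079 207.1008]
 [  0.       0.       1.    ]] 0.036870868540013146 [0.3731 0.0185 1.4716] [[-0.0109 -0.9999 -0.0095]
 [-0.989   0.0122 -0.1473]
 [ 0.1474  0.0078 -0.9891]]
side [[493.6938   0.     278.3503]
 [  0.     493.6938 221.6921]
 [  0.       0.       1.    ]] -0.1255686255275736 [ 0.0005 -1.2097  1.095 ] [[ 0.9108 -0.4127  0.006 ]
 [-0.2323 -0.5246 -0.8191]
 [ 0.3412  0.7446 -0.5737]]
{'time_s': np.float64(0.1), 'joints': array([-1.192,  0.308,  1.508, -0.   ,  1.328, -0.073]), 'dq': array([ 0.002,  0.   , -0.003,  0.001,  0.001, -0.001]), 'joint_torque': array([  0.001, -45.853, -25.261,  -0.   ,   0.006,   0.   ]), 'tcp_pos': array([ 0.251, -0.517,  0.255]), 'eef_rot': array([-3.06 , -0.705,  0.   ]), 'ft_force': array([0.611, 0.181, 0.324]), 'moment': array([ 0.035,  0.015, -0.028]), 'grip_force': np.float64(0.0), 'width': np.float64(0.085)}
{'mtx': array([[302.1106,   0.    , 280.0131],
       [  0.    , 302.1106, 210.1672],
       [  0.    ,   0.    ,   1.    ]]), 'k1': -0.01841088778718472, 'T_tool_cam': array([[ 0.0006, -0.9548, -0.2973,  0.0757],
       [ 1.    ,  0.0004,  0.0007, -0.0009],
       [-0.0006, -0.2973,  0.9548, -0.1173],
       [ 0.    ,  0.    ,  0.    ,  1.    ]])}
```

View pics/top0.png

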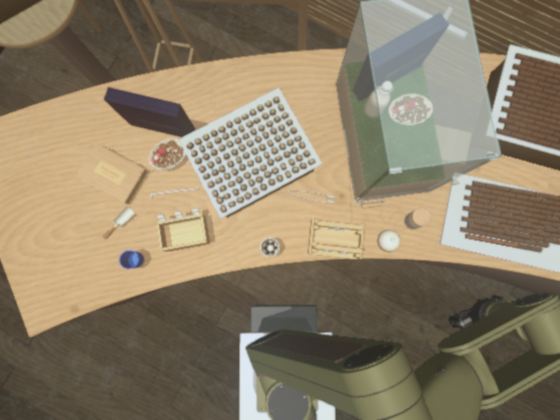

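View pics/side0.png

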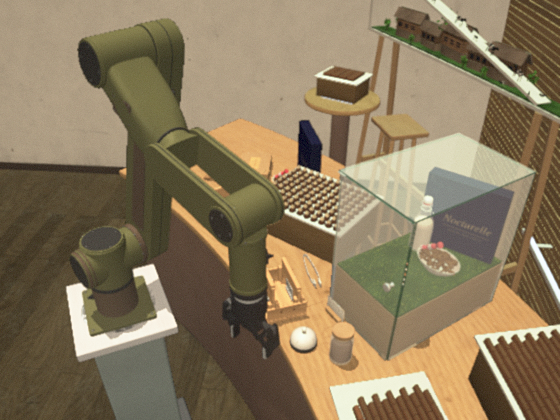

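The top view shows the bin at (183,233), the steel cup with truffles at (270,247), a blue empty cup at (131,260), the rack with two lids at (336,238), the bell at (389,240), the jar at (418,218) and the pin at (175,191). There are two cup candidates. The grey one at (270,247) holds truffles and fits the description, and the blue one at (131,260) is the look-alike. I'll enlarge to confirm.

Run:
```python
from h import *
im=cv2.imread('pics/top0.png')[180:280,110:370]
cv2.imwrite('pics/c1.png',cv2.resize(im,None,fx=3,fy=3,interpolation=cv2.INTER_CUBIC)) 
c=cam('top')
for n,p,z in(('cup',(270,247),.075),('bin',(183,233),.075),('rack',(336,238),.1),('tray corner',(224,215),.17)): print(n,onz(c,p,z).round(3))
```

```text
cup [0.444 0.05  0.075]
bin [0.495 0.348 0.075]
rack [ 0.47  -0.172  0.1  ]
tray corner [0.543 0.195 0.17 ]
```

View pics/c1.png

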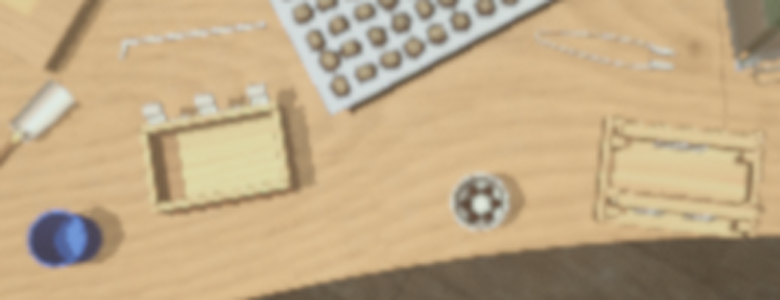

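The enlarged crop confirms it: at crop (480,200) the steel cup holds six truffles, and the blue empty one at crop (65,238) stays. In the rack, the near slot shows two steel straps at crop (648,212) and (703,215). The far slot shows a single middle one at (680,146), so the near slot holds the wanted lid. Next I'll look at it with the wrist camera.

Request:
arm_command(
  linear=[
    [0.015,0.04,0.012],
    [0.015,0.04,0.012],
    [0.015,0.04,0.012],
    [0.015,0.04,0.012],
    [0.015,0.04,0.012],
    [0.015,0.04,0.012],
    [0.015,0.04,0.012],
    [0.015,0.04,0.012],
    [0,0.02,0],
    [0,0,0],
  ],
  turn=[
    [0,0,-3],
    [0,0,-3],
    [0,0,-3],
    [0,0,-3],
    [0,0,-3],
    [0,0,-3],
    [0,0,-3],
    [0,0,-3],
    [0,0,-2],
    [0,0,0],
  ],
  hand=[0.085,0.085,0.085,0.085,0.085,0.085,0.085,0.085,0.085,0.085],
)

```text
time_s: 1.35
tcp_pos: [0.3712, -0.1758, 0.3522]
eef_rot: [-3.141, -0.003, 0.001]
ft_force: [-0.3, 0.1, -0.9]
width: 0.085
grip_force: 0.0
```

Run:
```python
from h import *
import pickle
s,im=shot('wrist','w1'); print({k:np.round(v,3) for k,v in s.items()}); pickle.dump(s,open('w1.pkl','wb'))
```

```text
{'time_s': np.float64(1.35), 'joints': array([-0.545,  0.002,  1.644,  0.   ,  1.496,  1.024]), 'dq': array([-0.034,  0.016, -0.014, -0.018, -0.014, -0.028]), 'joint_torque': array([  0.783, -27.967, -27.116,   0.201,   0.119,   0.259]), 'tcp_pos': array([ 0.371, -0.176,  0.352]), 'eef_rot': array([-3.141e+00, -3.000e-03,  1.000e-03]), 'ft_force': array([-0.329,  0.107, -0.873]), 'moment': array([-0.057,  0.045,  0.024]), 'grip_force': np.float64(0.0), 'width': np.float64(0.085)}
```

View pics/w1.png

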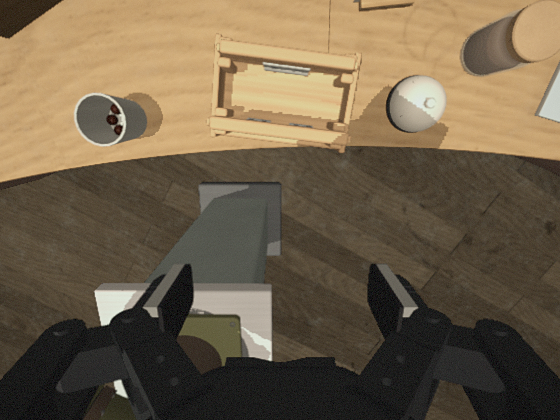

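The wrist view shows the steel cup's rim centred near (103,119) and the rack at about (215..355, 40..150). The near rail is at row 130 with two straps below it, the bell is at (417,103) and the jar at (535,30). I'll make a move that tilts the tool, to identify the arm kinematics.

Request:
arm_command(
  linear=[
    [0.013,0.028,0.005],
    [0.013,0.028,0.005],
    [0.013,0.028,0.005],
    [0.013,0.028,0.005],
    [0.013,0.028,0.005],
    [0.013,0.028,0.005],
    [0.013,0.028,0.005],
    [0.013,0.028,0.005],
    [0,0,0],
    [0,0,0],
  ],
  turn=[
    [-5,0,0],
    [-5,0,0],
    [-5,0,0],
    [-5,0,0],
    [-5,0,0],
    [-5,0,0],
    [-5,0,0],
    [-5,0,0],
    [0,0,0],
    [0,0,0],
  ],
  hand=[0.085,0.085,0.085,0.085,0.085,0.085,0.085,0.085,0.085,0.085],
)

```text
time_s: 2.65
tcp_pos: [0.4757, 0.0462, 0.3918]
eef_rot: [2.443, -0.001, -0.002]
ft_force: [0.6, -0.3, 1.5]
width: 0.0849
grip_force: 0.0
```

```bash
cat > kin.py <<'E'
from h import *
from scipy.optimize import least_squares
def Rz(a):return Ro.from_euler('z',a).as_matrix()
def Ry(a):return Ro.from_euler('y',a).as_matrix()
def fk(q,p):
    h,a2,a3,L,o=p
    A=Rz(q[0]);B=A@Ry(q[1]);C=B@Ry(q[2]);D=C@Rz(q[3])@Ry(q[4])
    return A@[0,o,h]+B@[0,0,a2]+C@[0,0,a3]+D@[0,0,L], D@Rz(q[5])@Rz(np.pi/2)
LO=np.array([-3.12,-1.05,.14,-1.42,.1,-2.68]);HI=np.array([3.12,2.28,2.33,4.57,2.73,2.68])
def ik(pos,R,p,q0):
    f=lambda q:np.r_[(fk(q,p)[0]-pos)*5,Ro.from_matrix(fk(q,p)[1].T@R).as_rotvec()]
    return least_squares(f,np.clip(q0,LO+.01,HI-.01),bounds=(LO,HI))
E
python3 - <<'E'
from kin import *
import pickle
s0=pickle.load(open('w1.pkl','rb')); s=arm.read_state()
print({k:np.round(v,4) for k,v in s.items() if k in('joints','tcp_pos','eef_rot')})
D=[([-1.192,.308,1.508,0,1.328,-.073],[.251,-.517,.255]),(s0['joints'],s0['tcp_pos']),(s['joints'],s['tcp_pos'])]
r=least_squares(lambda p:np.concatenate([fk(q,p)[0]-x for q,x in D]),[.15,.6,.41,.3,.043]);print(r.x,r.fun)
np.save('p.npy',r.x)
print((Ro.from_matrix(fk(s['joints'],r.x)[1]).inv()*Ro.from_rotvec(s['eef_rot'])).as_rotvec())
# cup rim circle in w1: metallic rim; use clicked centre
print('cup',onz(cam('wrist',s0),(103,119),.075))
E
```

```text
{'joints': array([ 0.4366,  0.23  ,  1.4772, -0.6315,  1.7385,  1.998 ]), 'tcp_pos': array([0.4757, 0.0462, 0.3918]), 'eef_rot': array([ 2.4431e+00, -1.2000e-03, -1.9000e-03])}
[0.13254233 0.59218153 0.40941216 0.3419857  0.04132205] [ 3.48750480e-04 -2.76056493e-03  4.85747313e-04  3.47450893e-04
 -1.23768570e-03 -3.30567193e-04 -3.84683573e-03 -5.71378414e-05
 -1.55180266e-04]
[ 7.77281584e-16 -3.36102673e-18  1.47776756e-16]
cup [0.44361212 0.04810102 0.075     ]
```

```bash
cat > plan.py <<'E'
from kin import *
p=np.load('p.npy')
def Rt(psi,al,roll):  # tool z at azimuth psi, al below horizontal; roll 0 = tool x (camera) up
    z=np.array([np.cos(al)*np.cos(psi),np.cos(al)*np.sin(psi),-np.sin(al)])
    x=np.array([0,0,1])-z*z[2]*1; x/=np.linalg.norm(x)
    R=np.c_[x,np.cross(z,x),z]; return R@Rz(roll)
def solve(g,R,q0s):
    pos=np.array(g)-R[:,2]*.006
    b=min((ik(pos,R,p,q) for q in q0s),key=lambda r:r.cost); return b.x,b.cost
E
python3 - <<'E'
from plan import *
d=np.radians
Q=[[.4,.2,1.5,j4,1.2,j6] for j4 in(-.9,.9,2.5,4) for j6 in(-1.5,1.5)]
for psi in(-100,-80,-60,-20,20,90):
  for al in(25,40):
    for fl in(0,180):
      q,c=solve([.444,.049,.045],Rt(d(psi),d(al),d(fl)),Q)
      if c>1e-4: continue
      out=[]
      for ps2 in (psi,-90,-60,-30,0,30):
       for rr in(-150,150):
        # walk from pick to pour, following the branch
        qq=q;ok=0;mx=0
        for k in range(1,13):
          f=k/12;f1=min(1,2*f);f2=max(0,2*f-1)
          g=np.array([.444,.049,.045])*(1-f1)+np.array([.495,.345,.17])*f1; g[2]+=.1*np.sin(np.pi*f1)
          pp=psi+(ps2-psi)*f1; R=Rt(d(pp),d(al+(25-al)*f1),d(fl+rr*f2)); pos=g-R[:,2]*.006
          s=ik(pos,R,p,qq); ok=max(ok,s.cost); mx=max(mx,abs(s.x-qq).max()); qq=s.x
        if ok<1e-4: out.append((ps2,rr,round(mx,2),qq.round(2)))
      print(psi,al,fl,q.round(2),*out,sep='\n   ')
E
```

```text
-100
   25
   0
   [ 0.56  0.78  1.86 -0.74  1.49 -1.93]
   (-100, 150, np.float64(0.44), array([ 0.82,  0.94,  1.04, -0.62,  2.13,  0.42]))
   (-90, 150, np.float64(0.44), array([ 0.88,  0.89,  1.16, -0.69,  2.01,  0.37]))
   (-60, 150, np.float64(0.44), array([ 1.01,  0.72,  1.55, -0.93,  1.63,  0.3 ]))
   (-30, 150, np.float64(0.44), array([ 1.08,  0.53,  1.96, -1.27,  1.25,  0.36]))
-100
   25
   180
   [ 0.56  0.78  1.86 -0.74  1.49  1.21]
   (-100, -150, np.float64(0.44), array([ 0.82,  0.94,  1.04, -0.62,  2.13, -1.67]))
   (-90, -150, np.float64(0.44), array([ 0.88,  0.89,  1.16, -0.69,  2.01, -1.73]))
   (-60, -150, np.float64(0.44), array([ 1.01,  0.72,  1.55, -0.93,  1.63, -1.79]))
   (-30, -150, np.float64(0.44), array([ 1.08,  0.53,  1.96, -1.27,  1.25, -1.74]))
-100
   40
   0
   [ 0.49  0.64  1.92 -0.67  1.3  -2.04]
   (-100, 150, np.float64(0.44), array([ 0.82,  0.94,  1.04, -0.62,  2.13,  0.42]))
   (-90, 150, np.float64(0.44), array([ 0.88,  0.89,  1.16, -0.69,  2.01,  0.37]))
   (-60, 150, np.float64(0.44), array([ 1.01,  0.72,  1.55, -0.93,  1.63,  0.3 ]))
   (-30
[... 3453 characters left out ...]
at64(0.44), array([ 1.01,  0.72,  1.55, -0.93,  1.63, -1.79]))
   (-30, -150, np.float64(0.44), array([ 1.08,  0.53,  1.96, -1.27,  1.25, -1.74]))
90
   25
   0
   [-0.62  0.71  2.11  0.86  1.33 -1.3 ]
   (90, 150, np.float64(0.44), array([-0.02,  0.47,  2.09,  1.3 ,  1.22,  1.67]))
90
   25
   180
   [-0.62  0.71  2.11  0.86  1.33  1.84]
   (90, -150, np.float64(0.44), array([-0.02,  0.47,  2.09,  1.3 ,  1.22, -0.43]))
90
   40
   0
   [-0.54  0.55  2.13  0.8   1.16 -1.14]
   (90, 150, np.float64(0.44), array([-0.02,  0.47,  2.09,  1.3 ,  1.22,  1.67]))
90
   40
   180
   [-0.54  0.55  2.13  0.8   1.16  2.  ]
   (90, -150, np.float64(0.44), array([-0.02,  0.47,  2.09,  1.3 ,  1.22, -0.43]))
```

```bash
cat > sim.py <<'E'
from plan import *
def sim(rows,s=None):
    s=s or arm.read_state(); q=np.array(s['joints']);R=Ro.from_rotvec(s['eef_rot']);P=np.array(s['tcp_pos'])
    off=fk(q,p)[0]-P; mx=0;c=0;lo=q;hi=q
    for n,l,w in rows:
        for _ in range(n):
            P=P+l;R=Ro.from_rotvec(np.radians(w))*R;r=ik(P+off,R.as_matrix(),p,q)
            mx=np.maximum(mx,abs(r.x-q)/.125);q=r.x;c=max(c,r.cost);lo=np.minimum(lo,q);hi=np.maximum(hi,q)
    print('end',P.round(4),R.as_rotvec().round(3),'q',q.round(2),'lo',lo.round(2),'hi',hi.round(2),'v',mx.round(2),'cost',c)
    return P,R
E
python3 - <<'E'
from sim import *
np.set_printoptions(suppress=True)
P,R=sim([(2,[-.01,.02,-.02],[-5,0,0]),(12,[-.001,.0035,-.01],[0,7.7,6.4]),(15,[0,0,-.0075],[0,7.7,6.4])])
print(R.as_matrix().round(3))
c=cam('top');o=np.array([110,180])
for n,a,z in(('kn',[(153,108),(205,101),(258,92)],.082),('corner',[(142,130),(278,103),(294,187),(158,211)],.075)):
    X=np.array([onz(c,o+np.array(v)/3,z) for v in a]);print(n,X.round(3).tolist(),X.mean(0).round(4))
E
```

```text
end [0.4437 0.1282 0.1193] [ 1.707 -1.694  0.797] q [ 0.66  0.55  1.85 -0.67  1.42 -2.15] lo [ 0.44  0.23  1.48 -0.71  1.42 -2.15] hi [ 0.66  0.55  1.85 -0.63  1.78  2.2 ] v [0.61 0.35 0.42 0.36 0.19 1.32] cost 3.684581086802674e-18
[[ 0.006 -1.     0.004]
 [-0.64  -0.007 -0.768]
 [ 0.768  0.002 -0.641]]
kn [[0.554, 0.423, 0.082], [0.561, 0.364, 0.082], [0.571, 0.304, 0.082]] [0.5623 0.3635 0.082 ]
corner [[0.53, 0.437, 0.075], [0.559, 0.282, 0.075], [0.462, 0.262, 0.075], [0.437, 0.416, 0.075]] [0.4971 0.3491 0.075 ]
```

Request:
arm_command(
  linear=[
    [-0.01,0.02,-0.02],
    [-0.01,0.02,-0.02],
    [-0.001,0.0035,-0.01],
    [-0.001,0.0035,-0.01],
    [-0.001,0.0035,-0.01],
    [-0.001,0.0035,-0.01],
    [-0.001,0.0035,-0.01],
    [-0.001,0.0035,-0.01],
    [-0.001,0.0035,-0.01],
    [-0.001,0.0035,-0.01],
    [-0.001,0.0035,-0.01],
    [-0.001,0.0035,-0.01],
  ],
  turn=[
    [-5,0,0],
    [-5,0,0],
    [0,7.7,6.4],
    [0,7.7,6.4],
    [0,7.7,6.4],
    [0,7.7,6.4],
    [0,7.7,6.4],
    [0,7.7,6.4],
    [0,7.7,6.4],
    [0,7.7,6.4],
    [0,7.7,6.4],
    [0,7.7,6.4],
  ],
  hand=[0.085,0.085,0.085,0.085,0.085,0.085,0.085,0.085,0.085,0.085,0.085,0.085],
)

```text
time_s: 4.15
tcp_pos: [0.4456, 0.1202, 0.2527]
eef_rot: [1.567, 1.871, -0.883]
ft_force: [0.0, -0.2, -0.1]
width: 0.085
grip_force: 0.0
```

Request:
arm_command(
  linear=[
    [-0.001,0.0035,-0.01],
    [-0.001,0.0035,-0.01],
    [0,0,-0.0075],
    [0,0,-0.0075],
    [0,0,-0.0075],
    [0,0,-0.0075],
    [0,0,-0.0075],
    [0,0,-0.0075],
    [0,0,-0.0075],
    [0,0,-0.0075],
    [0,0,-0.0075],
    [0,0,-0.0075],
  ],
  turn=[
    [0,7.7,6.4],
    [0,7.7,6.4],
    [0,7.7,6.4],
    [0,7.7,6.4],
    [0,7.7,6.4],
    [0,7.7,6.4],
    [0,7.7,6.4],
    [0,7.7,6.4],
    [0,7.7,6.4],
    [0,7.7,6.4],
    [0,7.7,6.4],
    [0,7.7,6.4],
  ],
  hand=[0.085,0.085,0.085,0.085,0.085,0.085,0.085,0.085,0.085,0.085,0.085,0.085],
)

```text
time_s: 5.65
tcp_pos: [0.444, 0.1272, 0.1578]
eef_rot: [0.9, -2.444, 1.151]
ft_force: [-0.4, -0.4, 0.2]
width: 0.0847
grip_force: 0.0
```

Request:
arm_command(
  linear=[
    [0,0,-0.0075],
    [0,0,-0.0075],
    [0,0,-0.0075],
    [0,0,-0.0075],
    [0,0,-0.0075],
    [0,0,0],
    [0,0,0],
  ],
  turn=[
    [0,7.7,6.4],
    [0,7.7,6.4],
    [0,7.7,6.4],
    [0,7.7,6.4],
    [0,7.7,6.4],
    [0,0,0],
    [0,0,0],
  ],
  hand=[0.085,0.085,0.085,0.085,0.085,0.085,0.085],
)

```text
time_s: 6.52
tcp_pos: [0.4439, 0.1281, 0.1204]
eef_rot: [1.702, -1.698, 0.8]
ft_force: [-0.1, 0.4, 0.5]
width: 0.0849
grip_force: 0.0
```

Run:
```python
from sim import *
s,im=shot('wrist','w2'); print(s['tcp_pos'],s['joints'].round(2))
c=cam('wrist',s);print('expected cup rim pts px',[proj(c,[.444+.033*np.cos(a),.049+.033*np.sin(a),.075]).round(0).tolist() for a in np.arange(0,6.2,np.pi/2)])
for f in (0,.1): print('axis px',proj(c,np.array(s['tcp_pos'])+Ro.from_rotvec(s['eef_rot']).as_matrix()[:,2]*f))
```

```text
[0.44387198 0.12806272 0.12043291] [ 0.66  0.63  1.74 -0.66  1.44 -2.16]
expected cup rim pts px [[234.0, 203.0], [280.0, 245.0], [326.0, 204.0], [280.0, 168.0]]
axis px [279.03902646 292.31701044]
axis px [279.46350658 219.56514978]
```

View pics/w2.png

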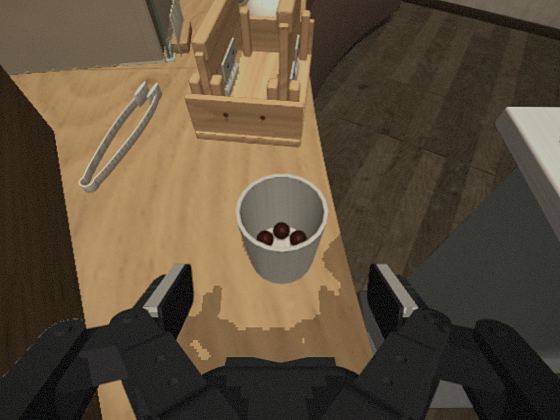

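The cup's rim in the wrist view spans columns 236..328 and rows 174..250, between the fingers at columns 190 and 370. That is 2 px right of and 5 px below the prediction, so I correct the target by about -1.5 mm in x and +3 mm in y, then grasp.

Request:
arm_command(
  linear=[
    [0,-0.009,-0.0083],
    [0,-0.009,-0.0083],
    [0,-0.009,-0.0083],
    [0,-0.009,-0.0083],
    [-0.0004,-0.009,-0.0083],
    [-0.0004,-0.009,-0.0083],
    [-0.0004,-0.009,-0.0083],
    [0,-0.0085,-0.0083],
    [0,0,0],
    [0,0,0],
  ],
  turn=[
    [0,0,0],
    [0,0,0],
    [0,0,0],
    [0,0,0],
    [0,0,0],
    [0,0,0],
    [0,0,0],
    [0,0,0],
    [0,0,0],
    [0,0,0],
  ],
  hand=[0.085,0.085,0.085,0.085,0.085,0.085,0.085,0.085,0.085,0.085],
  newtons=45,
)

```text
time_s: 7.82
tcp_pos: [0.4425, 0.0575, 0.0534]
eef_rot: [1.706, -1.694, 0.8]
ft_force: [-0.2, -0.2, -0.2]
width: 0.0849
grip_force: 0.0
```

Request:
arm_command(
  linear=[
    [0,0,0],
    [0,0,0],
    [0,0,0],
    [0,0,0],
    [0,0,0],
    [0,0,0],
  ],
  turn=[
    [0,0,0],
    [0,0,0],
    [0,0,0],
    [0,0,0],
    [0,0,0],
    [0,0,0],
  ],
  hand=[0.075,0.07,0.065,0.055,0.05,0.05],
)

```text
time_s: 8.57
tcp_pos: [0.443, 0.0576, 0.054]
eef_rot: [1.706, -1.694, 0.801]
ft_force: [0.4, 2.7, 6.5]
width: 0.0626
grip_force: 49.3
```

Run:
```python
from sim import *
s=arm.read_state();print(s['tcp_pos'],s['eef_rot'],s['ft_force'],s['width'],s['grip_force'])
# lift, carry & rotate psi -90->-50, al 40->25
P,R=sim([(5,[0,0,.03],[0,0,0])])
d=np.radians; Rf=Rt(d(-50),d(25),0); w=np.degrees((Ro.from_matrix(Rf)*Ro.from_rotvec(s['eef_rot']).inv()).as_rotvec()); print('turn',w.round(1))
print('bin grasp start->', Rf[:,2].round(3))
```

```text
[0.44296238 0.05761545 0.05400591] [ 1.70592426 -1.69380568  0.80131868] [0.35860729 2.65847265 6.46853443] 0.06257369530357727 49.33691544807516
end [0.443  0.0576 0.204 ] [ 1.706 -1.694  0.801] q [ 0.56  0.5   1.77 -0.72  1.47 -2.29] lo [ 0.56  0.5   1.77 -0.77  1.24 -2.29] hi [ 0.56  0.7   1.88 -0.72  1.47 -2.07] v [0.   0.35 0.24 0.11 0.39 0.35] cost 1.9888646204919735e-18
turn [-14.1  -5.2  39.3]
bin grasp start-> [ 0.583 -0.694 -0.423]
```

Run:
```python
from sim import *
s=arm.read_state();d=np.radians; Rf=Rt(d(-80),d(15),0); w=np.degrees((Ro.from_matrix(Rf)*Ro.from_rotvec(s['eef_rot']).inv()).as_rotvec()); print('turn',w.round(1),Rf[:,2])
sim([(5,[0,0,.03],[0,0,0]),(7,[0,.035,0],[-2.7,0,1]),(5,[.0145,.0085,-.005],[-1,0,.6]),(18,[0,0,0],[1.7,-9.5,-2.6])])
sim([(5,[0,0,.03],[0,0,0]),(7,[0,.035,0],[-2.7,0,1]),(5,[.0145,.0085,-.005],w/5-np.array([-3.8,0,1.4])*.999)])
```

```text
turn [-24.6  -2.2   9.4] [ 0.16773126 -0.95125124 -0.25881905]
end [0.5155 0.3451 0.179 ] [ 1.211  1.512 -0.98 ] q [ 0.9   1.03  1.07 -0.94  2.01  0.74] lo [ 0.56  0.5   1.06 -0.94  1.24 -2.41] hi [ 0.91  1.03  1.88 -0.72  2.01  0.74] v [0.52 0.46 0.7  0.23 0.57 1.4 ] cost 2.1687207971396432e-17
end [0.5155 0.3451 0.179 ] [ 1.537 -1.3    1.183] q [ 0.9   1.03  1.06 -0.92  2.02 -2.37] lo [ 0.56  0.5   1.06 -0.92  1.24 -2.37] hi [ 0.91  1.03  1.88 -0.72  2.02 -2.07] v [0.52 0.46 0.7  0.25 0.57 0.35] cost 2.036457061897526e-17
```

Request:
arm_command(
  linear=[
    [0,0,0.02],
    [0,0,0.03],
    [0,0,0.03],
    [0,0,0.03],
    [0,0,0.04],
    [0,0.035,0],
    [0,0.035,0],
    [0,0.035,0],
    [0,0.035,0],
    [0,0.035,0],
    [0,0.035,0],
    [0,0.035,0],
  ],
  turn=[
    [0,0,0],
    [0,0,0],
    [0,0,0],
    [0,0,0],
    [0,0,0],
    [-2.7,0,1],
    [-2.7,0,1],
    [-2.7,0,1],
    [-2.7,0,1],
    [-2.7,0,1],
    [-2.7,0,1],
    [-2.7,0,1],
  ],
  hand=[0.05,0.05,0.05,0.05,0.05,0.05,0.05,0.05,0.05,0.05,0.05,0.05],
)

```text
time_s: 10.07
tcp_pos: [0.4417, 0.3034, 0.2037]
eef_rot: [1.587, -1.375, 1.068]
ft_force: [-0.3, -0.3, -1.9]
width: 0.0624
grip_force: 49.7
```

Request:
arm_command(
  linear=[
    [0.0145,0.0085,-0.005],
    [0.0145,0.0085,-0.005],
    [0.0145,0.0085,-0.005],
    [0.0145,0.0085,-0.005],
    [0.0145,0.0085,-0.005],
    [0,0,0],
  ],
  turn=[
    [-1.1,-0.4,0.5],
    [-1.1,-0.4,0.5],
    [-1.1,-0.4,0.5],
    [-1.1,-0.4,0.5],
    [-1.1,-0.4,0.5],
    [0,0,0],
  ],
  hand=[0.05,0.05,0.05,0.05,0.05,0.05],
)

```text
time_s: 10.82
tcp_pos: [0.5158, 0.3446, 0.1771]
eef_rot: [1.54, -1.299, 1.176]
ft_force: [-0.7, 0.7, -2.3]
width: 0.0623
grip_force: 49.8
```

Run:
```python
from sim import *
s,im=shot('top','t1'); R=Ro.from_rotvec(s['eef_rot']).as_matrix(); print(s['tcp_pos'],R.round(3),s['width'],s['grip_force'],s['ft_force'])
print('turn per10deg',(R[:,2]*10).round(2))
cv2.imwrite('pics/t1c.png',cv2.resize(cv2.imread('pics/t1.png')[150:290,100:300],None,fx=3,fy=3))
```

```text
[0.51577041 0.34464626 0.17708147] [[ 0.046 -0.986  0.16 ]
 [-0.256 -0.167 -0.952]
 [ 0.965  0.003 -0.261]] 0.06230113490210367 49.82068815152161 [-0.72854495  0.70477472 -2.25807776]
turn per10deg [ 1.6  -9.52 -2.61]
```

View pics/t1c.png

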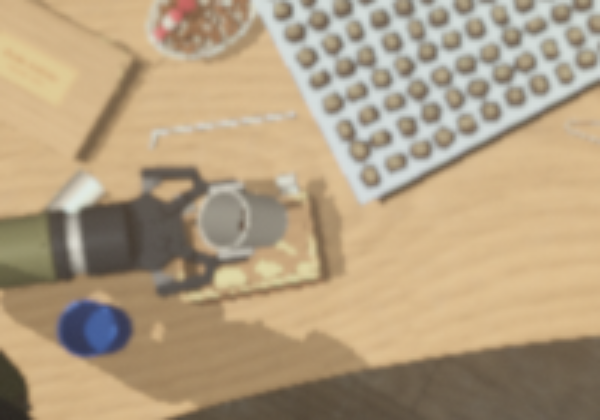

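The crop shows the cup held level at crop (245,220) above the bin, its mouth leaning towards the hand and the tray corner clear at (365,200). Next I pour.

Request:
arm_command(
  linear=[
    [0,0,0],
    [0,0,0],
    [0,0,0],
    [0,0,0],
    [0,0,0],
    [0,0,0],
    [0,0,0],
    [0,0,0],
    [0,0,0],
    [0,0,0],
    [0,0,0],
    [0,0,0],
  ],
  turn=[
    [1.6,-9.5,-2.6],
    [1.6,-9.5,-2.6],
    [1.6,-9.5,-2.6],
    [1.6,-9.5,-2.6],
    [1.6,-9.5,-2.6],
    [1.6,-9.5,-2.6],
    [1.6,-9.5,-2.6],
    [1.6,-9.5,-2.6],
    [1.6,-9.5,-2.6],
    [0.8,-4.75,-1.3],
    [0.8,-4.75,-1.3],
    [0.8,-4.75,-1.3],
  ],
  hand=[0.05,0.05,0.05,0.05,0.05,0.05,0.05,0.05,0.05,0.05,0.05,0.05],
)

```text
time_s: 12.38
tcp_pos: [0.5143, 0.3445, 0.1792]
eef_rot: [0.105, 2.306, -1.73]
ft_force: [-0.7, -0.1, -1.8]
width: 0.0624
grip_force: 50.0
```

Request:
arm_command(
  linear=[
    [0,0,0],
    [0,0,0],
    [0,0,0],
    [0,0,0],
    [0,0,0],
    [0,0,0],
    [0,0,0],
    [0,0,0],
    [0,0,0],
    [0,0,0],
    [0,0,0],
    [0,0,0],
  ],
  turn=[
    [0.8,-4.75,-1.3],
    [0.8,-4.75,-1.3],
    [0.8,-4.75,-1.3],
    [0.8,-4.75,-1.3],
    [0.8,-4.75,-1.3],
    [0.8,-4.75,-1.3],
    [0.8,-4.75,-1.3],
    [1.6,-9.5,-2.6],
    [1.6,-9.5,-2.6],
    [1.6,-9.5,-2.6],
    [1.6,-9.5,-2.6],
    [0,0,0],
  ],
  hand=[0.05,0.05,0.05,0.05,0.05,0.05,0.05,0.05,0.05,0.05,0.05,0.05],
)

```text
time_s: 13.88
tcp_pos: [0.5145, 0.3445, 0.1793]
eef_rot: [1.253, 1.496, -0.974]
ft_force: [-0.6, -0.3, -0.9]
width: 0.0626
grip_force: 49.9
```

Request:
arm_command(
  linear=[
    [0,0,0],
    [0,0,0],
    [0,0,0],
    [0,0,0],
  ],
  turn=[
    [0,0,0],
    [0,0,0],
    [0,0,0],
    [0,0,0],
  ],
  hand=[0.05,0.05,0.05,0.05],
)

```text
time_s: 14.38
tcp_pos: [0.5148, 0.3449, 0.1784]
eef_rot: [1.253, 1.496, -0.972]
ft_force: [0.0, -0.1, -1.4]
width: 0.0626
grip_force: 49.9
```

Run:
```python
from sim import *
s,im=shot('wrist','w3'); R=Ro.from_rotvec(s['eef_rot']).as_matrix(); print(s['tcp_pos'],R.round(3),s['joints'].round(2),s['width'],s['ft_force'])
shot('top','t2')
cv2.imwrite('pics/w3t.png',np.vstack([cv2.resize(cv2.imread('pics/w3.png')[::-1,::-1],(400,300)),cv2.resize(cv2.imread('pics/t2.png')[190:265,120:220],(400,300),interpolation=cv2.INTER_CUBIC)]))
```

```text
[0.51481046 0.34491491 0.17838316] [[-0.053  0.986  0.159]
 [ 0.254  0.168 -0.952]
 [-0.966 -0.01  -0.26 ]] [ 0.92  0.93  1.19 -0.89  2.01  0.8 ] 0.06259286986938203 [ 0.04080385 -0.12398166 -1.37924013]
```

View pics/w3t.png

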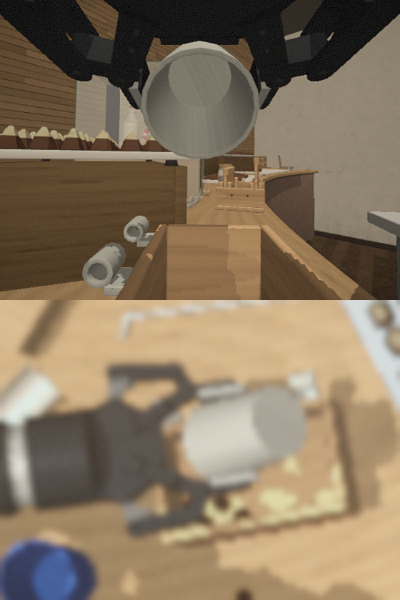

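The flipped wrist view shows the cup empty, mouth down over the bin. The top crop shows a truffle in the bin at (215,500), but also a dark spot at the bottom (245,597), at full-image pixel (181,264), which could be a truffle on the counter. I'll check that numerically.

Run:
```python
from sim import *
a=cv2.imread('pics/top0.png').astype(int);b=cv2.imread('pics/t2.png').astype(int);t1=cv2.imread('pics/t1.png').astype(int)
for im in(a,t1,b): print(im[258:270,174:190].mean(2).astype(int)[::2])
m=(((a-b).sum(2)>120)).astype(np.uint8); m[:,:]*=(b.max(2)<90)
n,_,st,ce=cv2.connectedComponentsWithStats(m[180:300,100:330]); 
c=cam('top')
for i in range(1,n):
    if st[i,4]>3: px=ce[i]+[100,180];print(px.round(1),st[i,4],onz(c,px,.008).round(3))
```

```text
[[178 177 177 177 175 174 175 175 175 178 179 179 180 180 180 180]
 [174 175 176 175 174 175 177 178 178 178 178 177 178 177 177 175]
 [178 178 178 178 177 176 176 177 177 176 177 179 180 180 179 179]
 [177 177 177 178 179 178 178 179 180 182 183 184 182 182 182 180]
 [178 178 180 180 181 184 184 183 182 182 181 181 180 178 177 178]
 [183 182 182 182 181 180 180 179 178 177 176 174 175 177 177 177]]
[[134 134 134 133 133 131 132 135 140 142 141 139 137 145 163 170]
 [131 132 133 132 132 132 133 134 135 134 135 135 135 135 135 136]
 [134 135 134 135 133 132 133 133 134 133 133 135 136 136 135 135]
 [134 133 134 135 135 134 135 136 137 138 138 139 138 139 137 136]
 [134 135 136 136 136 140 138 139 138 138 138 138 136 135 134 135]
 [139 138 137 138 137 137 136 135 134 134 132 131 132 133 133 133]]
[[134 134 133 134 132 132 134 140 142 144 142 137 139 150 163 170]
 [131 131 132 132 131 132 131 132 134 134 135 134 135 134 135 136]
 [134 134 134 134 129 114  97  98 115 129 133 135 136 136 136 136]
 [134 133 133 131 116  81  58  58  79 116 135 139 139 137 137 136]
 [134 135 135 134 130 113 101 102 113 130 136 138 137 135 135 134]
 [139 138 138 137 136 136 136 135 135 134 132 131 132 133 134 134]]
[138.1 229.4] 365 [0.516 0.525 0.008]
[155.1 221.4] 19 [0.544 0.465 0.008]
[118.3 224.9] 35 [0.533 0.596 0.008]
[155.2 232.6] 46 [0.504 0.464 0.008]
[119.9 238.6] 40 [0.484 0.588 0.008]
[180.6 263.8] 5 [0.392 0.37  0.008]
[105.5 287.9] 297 [0.312 0.63  0.008]
```

```bash
cat > tr.py <<'E'
from sim import *
def truf(f):
    s,im=shot('top',f);a=cv2.imread('pics/top0.png').astype(int);b=im[:,:,::-1].astype(int);c=cam('top')
    hs=cv2.cvtColor(im,cv2.COLOR_RGB2HSV)
    m=((a.sum(2)-b.sum(2)>60)&(b.max(2)<115)).astype(np.uint8)
    n,_,st,ce=cv2.connectedComponentsWithStats(m[195:300,100:330])
    return [( (ce[i]+[100,195]).round(1).tolist(),int(st[i,4]),onz(c,ce[i]+[100,195],.008).round(4).tolist()) for i in range(1,n) if 4<st[i,4]<60]
E
python3 - <<'E'
from tr import *
for k in range(3):
    print(arm.read_state()['time_s']);print(*truf(f't3{k}'),sep='\n')
E
```

```text
14.475
([157.0, 245.7], 41, [0.4569, 0.4553, 0.008])
([120.6, 261.5], 10, [0.403, 0.582, 0.008])
([180.6, 264.1], 11, [0.3909, 0.3696, 0.008])
14.525
([157.0, 245.7], 41, [0.4569, 0.4553, 0.008])
([120.6, 261.6], 11, [0.4025, 0.5819, 0.008])
([180.8, 264.0], 10, [0.3912, 0.369, 0.008])
14.575
([157.0, 245.7], 41, [0.4569, 0.4553, 0.008])
([120.6, 261.6], 11, [0.4025, 0.5819, 0.008])
([180.8, 264.0], 10, [0.3912, 0.369, 0.008])
```

One truffle lies still on the counter at pixel (180.8,264), about (0.391,0.369) m. I'll put the cup back first, by reversing the path, then pick the truffle up.

Request:
arm_command(
  linear=[
    [0,0,0],
    [0,0,0],
    [0,0,0],
    [0,0,0],
    [0,0,0],
    [0,0,0],
    [0,0,0],
    [0,0,0],
    [0,0,0],
    [0,0,0],
    [0,0,0],
    [0,0,0],
  ],
  turn=[
    [-1.6,9.5,2.6],
    [-1.6,9.5,2.6],
    [-1.6,9.5,2.6],
    [-1.6,9.5,2.6],
    [-1.6,9.5,2.6],
    [-1.6,9.5,2.6],
    [-1.6,9.5,2.6],
    [-1.6,9.5,2.6],
    [-1.6,9.5,2.6],
    [-1.6,9.5,2.6],
    [-1.6,9.5,2.6],
    [-1.6,9.5,2.6],
  ],
  hand=[0.05,0.05,0.05,0.05,0.05,0.05,0.05,0.05,0.05,0.05,0.05,0.05],
)

```text
time_s: 16.12
tcp_pos: [0.5148, 0.3449, 0.1784]
eef_rot: [0.802, -2.19, 1.757]
ft_force: [0.8, 0.0, -1.8]
width: 0.0624
grip_force: 49.9
```

Request:
arm_command(
  linear=[
    [0,0,0],
    [0,0,0],
    [0,0,0],
    [0,0,0],
    [0,0,0],
    [0,0,0],
    [-0.0145,-0.0085,0.005],
    [-0.0145,-0.0085,0.005],
    [-0.0145,-0.0085,0.005],
    [-0.0145,-0.0085,0.005],
    [-0.0145,-0.0085,0.005],
  ],
  turn=[
    [-1.6,9.5,2.6],
    [-1.6,9.5,2.6],
    [-1.6,9.5,2.6],
    [-1.6,9.5,2.6],
    [-1.6,9.5,2.6],
    [-1.6,9.5,2.6],
    [1.1,0.4,-0.5],
    [1.1,0.4,-0.5],
    [1.1,0.4,-0.5],
    [1.1,0.4,-0.5],
    [1.1,0.4,-0.5],
  ],
  hand=[0.05,0.05,0.05,0.05,0.05,0.05,0.05,0.05,0.05,0.05,0.05],
)

```text
time_s: 17.5
tcp_pos: [0.4413, 0.3019, 0.204]
eef_rot: [1.588, -1.378, 1.068]
ft_force: [0.5, -1.2, 0.1]
width: 0.062
grip_force: 49.9
```

Request:
arm_command(
  linear=[
    [0,-0.035,0],
    [0,-0.035,0],
    [0,-0.035,0],
    [0,-0.035,0],
    [0,-0.035,0],
    [0,-0.035,0],
    [0,-0.035,0],
    [0,0,-0.03],
    [0,0,-0.03],
    [0,0,-0.03],
    [0,0,-0.02],
    [0,0,0],
  ],
  turn=[
    [2.7,0,-1],
    [2.7,0,-1],
    [2.7,0,-1],
    [2.7,0,-1],
    [2.7,0,-1],
    [2.7,0,-1],
    [2.7,0,-1],
    [0,0,0],
    [0,0,0],
    [0,0,0],
    [0,0,0],
    [0,0,0],
  ],
  hand=[0.05,0.05,0.05,0.05,0.05,0.05,0.05,0.05,0.05,0.05,0.05,0.05],
)

```text
time_s: 19.0
tcp_pos: [0.4417, 0.0571, 0.0929]
eef_rot: [1.705, -1.691, 0.798]
ft_force: [-0.2, 0.5, 0.6]
width: 0.0625
grip_force: 49.9
```

Run:
```python
from tr import *
s=arm.read_state();R=Ro.from_rotvec(s['eef_rot']); print(s['tcp_pos'],s['eef_rot'],s['joints'].round(2),s['width'],s['ft_force'])
w=np.degrees((Ro.from_rotvec([1.7059,-1.6938,.8013])*R.inv()).as_rotvec());print('fix',w.round(2))
print(*truf('t4'),sep='\n')
cv2.imwrite('pics/t4c.png',cv2.resize(cv2.imread('pics/t4.png')[185:285,120:290],(765,450),interpolation=cv2.INTER_CUBIC))
```

```text
[0.44170162 0.05712456 0.09285753] [ 1.70515437 -1.69135693  0.79833518] [ 0.56  0.63  1.87 -0.75  1.3  -2.13] 0.0625094938613418 [-0.21171974  0.45638263  0.55609503]
fix [ 0.05 -0.2   0.03]
```

View pics/t4c.png

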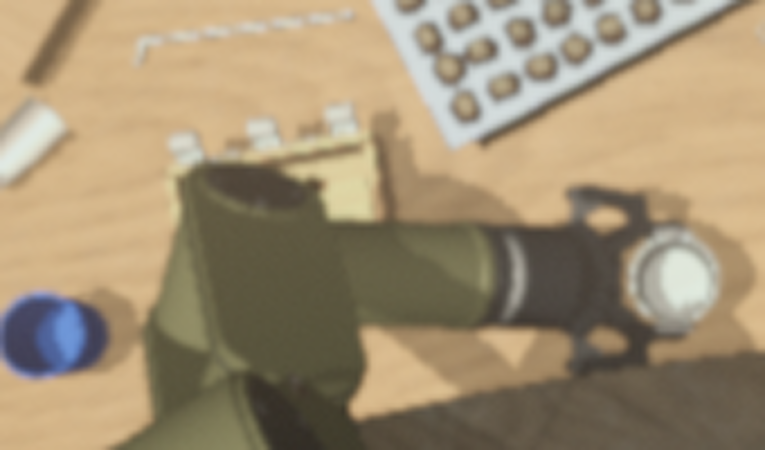

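The cup at crop (675,280) is upright and empty. I lower it, release and back out.

Request:
arm_command(
  linear=[
    [0,0,-0.015],
    [0,0,-0.012],
    [0,0,-0.007],
    [0,0,-0.004],
    [0,0,-0.001],
    [0,0,0],
  ],
  turn=[
    [0,0,0],
    [0,0,0],
    [0,0,0],
    [0,0,0],
    [0,0,0],
    [0,0,0],
  ],
  hand=[0.05,0.05,0.05,0.05,0.05,0.05],
)

```text
time_s: 19.8
tcp_pos: [0.4424, 0.0574, 0.0545]
eef_rot: [1.706, -1.694, 0.8]
ft_force: [0.1, -0.6, -0.4]
width: 0.0627
grip_force: 49.9
```

Request:
arm_command(
  linear=[
    [0,0,0],
    [0,0,0],
    [0,0,0],
    [0,0.003,0.0025],
    [0,0.009,0.0075],
    [0,0.016,0.0134],
    [0,0.02,0.0168],
    [0,0.02,0.0168],
    [0,0.02,0.03],
    [0,0.02,0.04],
    [0,0.02,0.04],
  ],
  turn=[
    [0,0,0],
    [0,0,0],
    [0,0,0],
    [0,0,0],
    [0,0,0],
    [0,0,0],
    [0,0,0],
    [0,0,0],
    [0,0,0],
    [0,0,0],
    [0,0,0],
  ],
  hand=[0.066,0.075,0.085,0.085,0.085,0.085,0.085,0.085,0.085,0.085,0.085],
)

```text
time_s: 21.18
tcp_pos: [0.4419, 0.1866, 0.2231]
eef_rot: [1.707, -1.693, 0.799]
ft_force: [0.6, -0.7, 0.2]
width: 0.085
grip_force: 0.0
```

Run:
```python
from tr import *
s=arm.read_state();print(s['tcp_pos'],s['eef_rot'],s['joints'].round(2),s['width'],s['ft_force'])
print(*truf('t5'),sep='\n')
# truffle pick with tool down options
d=np.radians
for az in range(-180,180,30):
    R=Rt(d(az),d(89.99),0); r=min((ik(np.array([.391,.369,.02]),R,p,q) for q in([.8,.5,1.8,0,1.2,1],[.8,.5,1.8,0,1.2,-1])),key=lambda r:r.cost)
    if r.cost<1e-5: print(az,r.x.round(2),R[:,0].round(2))
w2=cv2.imread('pics/t5.png')
cv2.imwrite('pics/t5c.png',cv2.resize(w2[185:300,120:290],(765,518),interpolation=cv2.INTER_CUBIC))
```

```text
[0.44187756 0.18659375 0.2230595 ] [ 1.70664231 -1.69319619  0.79886502] [ 0.73  0.53  1.57 -0.62  1.69 -2.28] 0.08504926809236232 [ 0.63996492 -0.704375    0.16275125]
([189.0, 225.5], 6, [0.5281, 0.3429, 0.008])
([167.0, 233.5], 24, [0.5002, 0.4211, 0.008])
([180.7, 264.0], 7, [0.3912, 0.3693, 0.008])
-180 [ 0.68  0.45  1.95  0.    0.74 -0.89] [-1. -0.  0.]
-150 [ 0.68  0.45  1.95  0.    0.74 -1.41] [-0.87 -0.5   0.  ]
-120 [ 0.68  0.45  1.95 -0.    0.74 -1.94] [-0.5  -0.87  0.  ]
-90 [ 0.68  0.45  1.95 -0.    0.74 -2.46] [ 0. -1.  0.]
0 [ 0.68  0.45  1.95 -0.    0.74  2.25] [1. 0. 0.]
30 [ 0.68  0.45  1.95 -0.    0.74  1.73] [0.87 0.5  0.  ]
60 [0.68 0.45 1.95 0.   0.74 1.2 ] [0.5  0.87 0.  ]
90 [0.68 0.45 1.95 0.   0.74 0.68] [0. 1. 0.]
120 [0.68 0.45 1.95 0.   0.74 0.16] [-0.5   0.87  0.  ]
150 [ 0.68  0.45  1.95  0.    0.74 -0.37] [-0.87  0.5   0.  ]
```

Cup released. I reorient the tool straight down, closing along the bin's y axis, above the stray truffle.

Request:
arm_command(
  linear=[
    [-0.0036,0.013,0],
    [-0.0036,0.013,0],
    [-0.0036,0.013,0],
    [-0.0036,0.013,0],
    [-0.0036,0.013,0],
    [-0.0036,0.013,0],
    [-0.0036,0.013,0],
    [-0.0036,0.013,0],
    [-0.0036,0.013,0],
    [-0.0036,0.013,-0.01],
    [-0.0036,0.013,-0.02],
    [-0.0036,0.013,-0.02],
  ],
  turn=[
    [8.33,0,0],
    [8.33,0,0],
    [8.33,0,0],
    [8.33,0,0],
    [8.33,0,0],
    [8.33,0,0],
    [0,0,-10],
    [0,0,-10],
    [0,0,-10],
    [0,0,-10],
    [0,0,-10],
    [0,0,-10],
  ],
  hand=[0.085,0.085,0.085,0.085,0.085,0.085,0.085,0.085,0.085,0.085,0.085,0.085],
)

```text
time_s: 22.72
tcp_pos: [0.3986, 0.3422, 0.1715]
eef_rot: [0.812, -3.031, 0.008]
ft_force: [-0.6, 0.1, 0.7]
width: 0.085
grip_force: 0.0
```

Request:
arm_command(
  linear=[
    [-0.0036,0.013,-0.02],
    [-0.0036,0.013,-0.01],
    [0,0,0],
    [0,0,0],
  ],
  turn=[
    [0,0,-10],
    [0,0,-10],
    [0,0,-1.5],
    [0,0,0],
  ],
  hand=[0.05,0.05,0.05,0.05],
)

```text
time_s: 23.22
tcp_pos: [0.3919, 0.3674, 0.1419]
eef_rot: [0.245, -3.128, 0.008]
ft_force: [0.0, -0.0, 0.0]
width: 0.0497
grip_force: 0.0
```

Run:
```python
from tr import *
s,im=shot('wrist','w4');R=Ro.from_rotvec(s['eef_rot']).as_matrix();print(s['tcp_pos'],R.round(3),s['joints'].round(2),s['width'])
c=cam('wrist',s);e=proj(c,[.391,.369,.008]);print('exp',e)
hs=cv2.cvtColor(im,cv2.COLOR_RGB2HSV);m=((im.max(2)<110)).astype(np.uint8)
n,_,st,ce=cv2.connectedComponentsWithStats(m)
for i in range(1,n):
    if 30<st[i,4]<3000 : print(ce[i].round(0),st[i].tolist(),onz(c,ce[i],.008).round(4))
a=cv2.imread('pics/w4.png')
cv2.imwrite('pics/w4s.png',np.hstack([cv2.resize(a,(400,300)),cv2.resize(cv2.imread('pics/t5.png')[190:290,120:253],(400,300))]))
```

```text
[0.39192135 0.36737755 0.14193008] [[-0.988 -0.156 -0.004]
 [-0.156  0.988 -0.005]
 [ 0.005 -0.005 -1.   ]] [ 0.68  0.37  1.73 -0.    1.04 -1.05] 0.049729164208601934
exp [281.95131011 208.1148159 ]
[284. 206.] [276, 197, 18, 19, 258] [0.3889 0.3706 0.008 ]
[246. 291.] [238, 289, 17, 5, 41] [0.4772 0.3483 0.008 ]
[265. 293.] [256, 289, 19, 11, 58] [0.4766 0.3664 0.008 ]
[155. 297.] [139, 290, 33, 13, 157] [0.4986 0.263  0.008 ]
[232. 336.] [225, 328, 16, 17, 210] [0.5304 0.3411 0.008 ]
```

View pics/w4s.png

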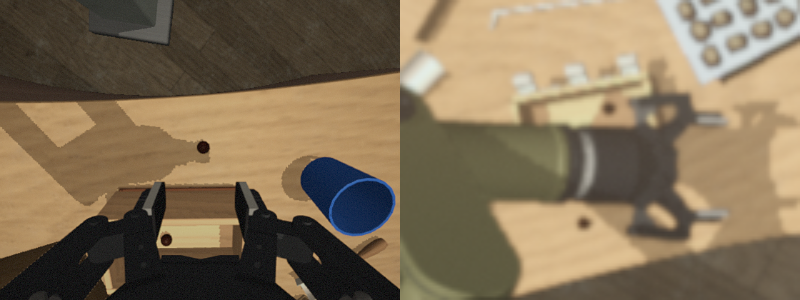

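In the wrist view the truffle is at (284,206), which is (0.389,0.3706) m, on the counter in front of the bin. Another truffle lies in the bin at about (232,336), and the blue cup stands clear. I descend and pinch it with the fingertips.

Request:
arm_command(
  linear=[
    [-0.001,0.001,-0.03],
    [-0.001,0.001,-0.03],
    [-0.001,0.001,-0.025],
    [0,0,-0.015],
    [0,0,-0.008],
    [0,0,-0.005],
    [0,0,0],
  ],
  turn=[
    [0,0,0],
    [0,0,0],
    [0,0,0],
    [0,0,0],
    [0,0,0],
    [0,0,0],
    [0,0,0],
  ],
  hand=[0.05,0.05,0.05,0.05,0.05,0.05,0.05],
  newtons=20,
)

```text
time_s: 24.15
tcp_pos: [0.3892, 0.3705, 0.0286]
eef_rot: [0.24, -3.128, 0.008]
ft_force: [-0.0, -0.3, 0.4]
width: 0.0499
grip_force: 0.0
```

Request:
arm_command(
  linear=[
    [0,0,0],
    [0,0,0],
    [0,0,0],
    [0,0,0],
    [0,0,0],
    [0,0,0],
    [0,0,0],
  ],
  turn=[
    [0,0,0],
    [0,0,0],
    [0,0,0],
    [0,0,0],
    [0,0,0],
    [0,0,0],
    [0,0,0],
  ],
  hand=[0.035,0.025,0.018,0.014,0.01,0.01,0.01],
)

```text
time_s: 25.02
tcp_pos: [0.389, 0.3705, 0.0286]
eef_rot: [0.24, -3.128, 0.008]
ft_force: [-0.1, -0.4, 3.7]
width: 0.0143
grip_force: 19.5
```

Request:
arm_command(
  linear=[
    [0,0,0.02],
    [0,0,0.05],
    [0,0,0.05],
    [0.027,-0.005,0],
    [0.027,-0.005,0],
    [0.027,-0.005,0],
    [0.024,-0.005,0],
    [0,0,-0.03],
    [0,0,-0.03],
    [0,0,0],
    [0,0,0],
  ],
  turn=[
    [0,0,0],
    [0,0,0],
    [0,0,0],
    [0,0,0],
    [0,0,0],
    [0,0,0],
    [0,0,0],
    [0,0,0],
    [0,0,0],
    [0,0,0],
    [0,0,0],
  ],
  hand=[0.01,0.01,0.01,0.01,0.01,0.01,0.01,0.01,0.01,0.01,0.01],
)

```text
time_s: 26.4
tcp_pos: [0.4944, 0.3507, 0.0889]
eef_rot: [0.24, -3.128, 0.008]
ft_force: [0.7, 0.3, 0.3]
width: 0.0137
grip_force: 19.6
```

Request:
arm_command(
  linear=[
    [0,0,0],
    [0,0,0],
    [0,0,0],
    [0,0,0.04],
    [0,0,0.055],
    [0,0,0.06],
    [0,0,0.06],
    [-0.02,-0.04,0.02],
    [-0.02,-0.05,0],
    [-0.02,-0.05,0],
    [0,0,0],
  ],
  turn=[
    [0,0,0],
    [0,0,0],
    [0,0,0],
    [0,0,0],
    [0,0,0],
    [0,0,0],
    [0,0,0],
    [0,0,0],
    [0,0,0],
    [0,0,0],
    [0,0,0],
  ],
  hand=[0.015,0.022,0.028,0.028,0.028,0.04,0.06,0.06,0.06,0.06,0.06],
)

```text
time_s: 27.78
tcp_pos: [0.4317, 0.2076, 0.3239]
eef_rot: [0.236, -3.128, 0.009]
ft_force: [-0.3, 0.3, 1.4]
width: 0.06
grip_force: 0.0
```

Run:
```python
from tr import *
s,im=shot('wrist','w5');c=cam('wrist',s);print(s['tcp_pos'],s['joints'].round(2))
m=((im.max(2)<100)).astype(np.uint8)
n,_,st,ce=cv2.connectedComponentsWithStats(m)
for i in range(1,n):
    if 15<st[i,4]<3000 : print(ce[i].round(0),st[i].tolist(),onz(c,ce[i],.016).round(4))
print(*truf('t6'),sep='\n')
cv2.imwrite('pics/w5s.png',np.hstack([cv2.imread('pics/w5.png')[:,100:500],cv2.resize(cv2.imread('pics/t6.png')[190:290,130:225],(400,420),interpolation=cv2.INTER_CUBIC)]))
```

```text
[0.43165134 0.20757515 0.32394906] [ 0.36  0.13  1.58 -0.    1.44 -1.36]
[ 15. 137.] [0, 131, 29, 14, 114] [ 0.4364 -0.1679  0.016 ]
[ 63. 178.] [52, 136, 25, 89, 1648] [ 0.4844 -0.1024  0.016 ]
[ 79. 174.] [75, 137, 8, 77, 129] [ 0.4761 -0.0798  0.016 ]
[ 27. 154.] [0, 142, 49, 20, 277] [ 0.4573 -0.1534  0.016 ]
[  4. 149.] [0, 145, 11, 8, 58] [ 0.4549 -0.186   0.016 ]
[182. 160.] [159, 144, 36, 44, 577] [0.433  0.0675 0.016 ]
[150. 173.] [132, 148, 46, 47, 1235] [0.4587 0.0225 0.016 ]
[ 45. 162.] [42, 158, 6, 8, 33] [ 0.4651 -0.1285  0.016 ]
[501. 189.] [478, 170, 61, 51, 1493] [0.4053 0.5259 0.016 ]
[536. 201.] [513, 179, 47, 45, 1589] [0.4135 0.5841 0.016 ]
[ 12. 192.] [0, 187, 33, 11, 158] [ 0.5184 -0.1816  0.016 ]
[348. 216.] [318, 197, 113, 79, 779] [0.4793 0.315  0.016 ]
[393. 197.] [372, 196, 41, 2, 43] [0.4403 0.3736 0.016 ]
[ 42. 207.] [39, 201, 7, 13, 57] [ 0.535  -0.1372  0.016 ]
[  4. 207.] [0, 203, 12, 7, 29] [ 0.5433 -0.1951  0.016 ]
[425. 208.] [415, 207, 19, 3, 27] [0.45   0.4246 0.016 ]
[439. 208.] [435, 207, 10, 3, 19] [0.4469 0.4453 0.016 ]
[ 14. 216.] [8, 210, 1
[... 219 characters left out ...]
9.] [365, 224, 10, 10, 75] [0.4939 0.3513 0.016 ]
[358. 246.] [354, 242, 10, 9, 72] [0.5236 0.3413 0.016 ]
[536. 255.] [520, 246, 31, 22, 131] [0.4971 0.6189 0.016 ]
[ 34. 254.] [25, 252, 18, 6, 32] [ 0.6157 -0.1566  0.016 ]
[ 51. 263.] [41, 259, 19, 10, 35] [ 0.6275 -0.1313  0.016 ]
[491. 278.] [469, 266, 45, 24, 169] [0.5448 0.5626 0.016 ]
[259. 306.] [248, 299, 22, 19, 222] [0.6519 0.205  0.016 ]
[234. 314.] [222, 308, 23, 16, 213] [0.6745 0.166  0.016 ]
[261. 336.] [234, 321, 51, 37, 640] [0.7103 0.2164 0.016 ]
([196.0, 210.6], 7, [0.582, 0.3187, 0.008])
([192.0, 215.2], 9, [0.5652, 0.3329, 0.008])
([229.2, 285.0], 9, [0.3159, 0.1967, 0.008])
([232.6, 294.0], 11, [0.2848, 0.1845, 0.008])
```

View pics/w5s.png

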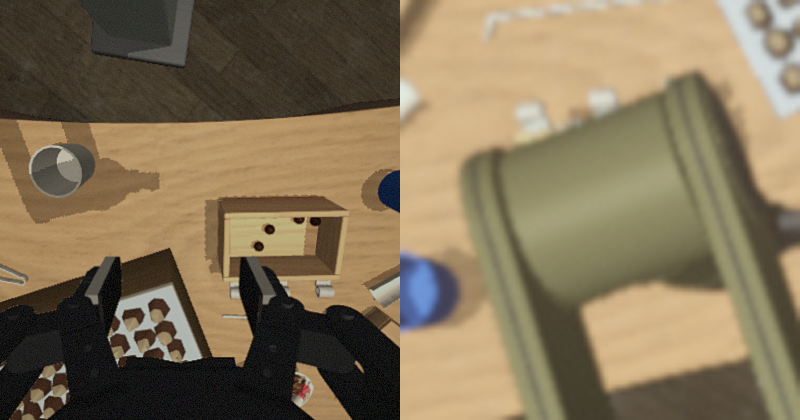

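The wrist view shows the cup upright at (162,168). Four truffles are visible in the bin, at (369,229), (358,246), (399,220) and (415,220), but the near wall hides part of the floor. I turn the camera to look straight down into the bin, which is also the orientation the lid needs.

Request:
arm_command(
  linear=[
    [0.0088,0.004,0],
    [0.0088,0.004,0],
    [0.0088,0.004,0],
    [0.0088,0.004,0],
    [0.0088,0.004,0],
    [0.0088,0.004,0],
    [0.0088,0.004,0],
    [0.0088,0.004,0],
    [0.0088,0.004,0],
    [0.0088,0.004,0],
    [0,0,0],
    [0,0,0],
  ],
  turn=[
    [0,0,-10],
    [0,0,-10],
    [0,0,-10],
    [0,0,-10],
    [0,0,-10],
    [0,0,-10],
    [0,0,-10],
    [0,0,-10],
    [0,0,-10],
    [0,0,-5],
    [0,0,0],
    [0,0,0],
  ],
  hand=[0.06,0.06,0.06,0.06,0.06,0.06,0.06,0.06,0.06,0.06,0.06,0.06],
)

```text
time_s: 29.38
tcp_pos: [0.5219, 0.2511, 0.323]
eef_rot: [-2.139, -2.291, 0.001]
ft_force: [0.3, 0.1, -1.0]
width: 0.0599
grip_force: 0.0
```

```bash
cat > binlook.py <<'E'
from tr import *
import pickle,sys
f=sys.argv[1]
s,im=shot('wrist',f);pickle.dump(s,open(f+'.pkl','wb'));c=cam('wrist',s);R=Ro.from_rotvec(s['eef_rot']).as_matrix();print(s['time_s'],s['tcp_pos'],R.round(3)[:,0],s['joints'].round(2))
yaw=np.radians(9);C=np.array([.497,.349])
poly=np.array([proj(c,[*(C+[[np.cos(yaw),-np.sin(yaw)],[np.sin(yaw),np.cos(yaw)]]@np.array(v)),.04]) for v in([.05,.08],[.05,-.08],[-.05,-.08],[-.05,.08])])
print('bin px',poly.round(0).tolist())
mk=np.zeros(im.shape[:2],np.uint8);cv2.fillPoly(mk,[poly.astype(int)],1)
m=((im.max(2)<80)).astype(np.uint8)*mk
n,_,st,ce=cv2.connectedComponentsWithStats(m)
for i in range(1,n):
    if st[i,4]>15: print('dark',ce[i].round(0),st[i].tolist(),onz(c,ce[i],.016).round(4))
# steel knuckles: grey
hs=cv2.cvtColor(im,cv2.COLOR_RGB2HSV);g=((hs[:,:,1]<45)&(hs[:,:,2]>110)).astype(np.uint8);g=cv2.morphologyEx(g,cv2.MORPH_OPEN,np.ones((3,3)))
n,_,st,ce=cv2.connectedComponentsWithStats(g)
for i in range(1,n):
    if st[i,4]>60:
        X=onz(c,ce[i],.085)
        if .48<X[0]<.64 and .25<X[1]<.47: print('grey',ce[i].round(1),st[i].tolist(),X.round(4))
E
python3 binlook.py w6
```

```text
29.375 [0.52192434 0.25110358 0.3230071 ] [-0.068  0.998  0.005] [0.37 0.27 1.39 0.01 1.49 0.3 ]
bin px [[303.0, 22.0], [311.0, 159.0], [236.0, 166.0], [218.0, 31.0]]
dark [247.  57.] [223, 22, 76, 135, 1471] [0.4674 0.3981 0.016 ]
dark [299.  46.] [298, 38, 3, 18, 22] [0.5325 0.4153 0.016 ]
dark [250.  64.] [245, 58, 11, 13, 111] [0.4715 0.3906 0.016 ]
dark [301.  70.] [300, 62, 3, 18, 21] [0.5372 0.3873 0.016 ]
dark [266.  98.] [261, 92, 11, 12, 105] [0.4942 0.3512 0.016 ]
dark [288. 107.] [283, 102, 11, 11, 94] [0.5239 0.3413 0.016 ]
grey [390.5  22. ] [389, 1, 4, 43, 131] [0.623  0.4306 0.085 ]
grey [317.3  24. ] [307, 11, 22, 27, 438] [0.5472 0.4233 0.085 ]
grey [388.1  82.5] [386, 49, 5, 68, 210] [0.6303 0.3722 0.085 ]
grey [321.   84.1] [311, 74, 21, 21, 379] [0.5572 0.3653 0.085 ]
grey [324.3 138.6] [315, 130, 20, 18, 322] [0.5673 0.3075 0.085 ]
```

Run:
```python
from h import *
import pickle
im=cv2.imread('pics/w6.png')
for p in[(266,98),(288,107),(250,64),(230,40),(245,150)]: print(p,im[p[1]-1:p[1]+2,p[0]-1:p[0]+2].reshape(-1,3).mean(0).round())
s=pickle.load(open('w6.pkl','rb'));c=cam('wrist',s)
for th in(35,45,55,65):
    m=(im[20:168,215:315].max(2)<th).astype(np.uint8);n,_,st,ce=cv2.connectedComponentsWithStats(m)
    print(th,[((ce[i]+[215,20]).round().tolist(),st[i,2:].tolist(),onz(c,ce[i]+[215,20],.016)[:2].round(3).tolist()) for i in range(1,n) if st[i,4]>15])
```

```text
(266, 98) [24. 32. 56.]
(288, 107) [29. 37. 62.]
(250, 64) [22. 31. 54.]
(230, 40) [ 53.  79. 104.]
(245, 150) [ 66.  97. 122.]
35 [([251.0, 43.0], [10, 12, 85], [0.471, 0.415]), ([238.0, 50.0], [11, 12, 60], [0.455, 0.406]), ([251.0, 66.0], [9, 10, 31], [0.473, 0.388]), ([243.0, 81.0], [10, 10, 32], [0.463, 0.37]), ([266.0, 99.0], [9, 10, 33], [0.494, 0.35]), ([288.0, 110.0], [9, 5, 16], [0.524, 0.338])]
45 [([250.0, 42.0], [11, 13, 108], [0.471, 0.416]), ([237.0, 50.0], [11, 13, 90], [0.455, 0.406]), ([250.0, 64.0], [11, 11, 69], [0.472, 0.39]), ([241.0, 79.0], [11, 11, 71], [0.461, 0.371]), ([266.0, 98.0], [9, 10, 60], [0.495, 0.351]), ([288.0, 107.0], [10, 11, 60], [0.524, 0.341])]
55 [([250.0, 42.0], [11, 13, 114], [0.471, 0.416]), ([237.0, 50.0], [11, 13, 103], [0.455, 0.406]), ([250.0, 64.0], [11, 12, 89], [0.472, 0.39]), ([241.0, 79.0], [11, 11, 89], [0.461, 0.372]), ([266.0, 97.0], [11, 12, 81], [0.494, 0.351]), ([288.0, 107.0], [10, 11, 76], [0.524, 0.341])]
65 [([250.0, 42.0], [11, 14, 119], [0.471, 0.416]), ([237.0, 50.0], [12, 13, 117], [0.455, 0.406]), ([250.0, 64.0], [11, 13, 99], [0.471, 0.391]), ([241.0, 79.0], [12, 11, 99], [0.461, 0.372]), ([266.0, 98.0], [11, 12, 94], [0.494, 0.351]), ([288.0, 107.0], [10, 11, 88], [0.524, 0.341])]
```

All six truffles are in the bin. Next I measure the hinge from this image, then move over the rack.

```bash
cat > hinge.py <<'E'
from h import *
import pickle
def hinge(f,yr=(.25,.47),verbose=1):
    im=cv2.imread(f'pics/{f}.png')[:,:,::-1];s=pickle.load(open(f+'.pkl','rb'));c=cam('wrist',s)
    hs=cv2.cvtColor(im,cv2.COLOR_RGB2HSV);g=((hs[:,:,1]<60)&(hs[:,:,2]>90)).astype(np.uint8);g=cv2.morphologyEx(g,cv2.MORPH_OPEN,np.ones((3,3)))
    n,lb,st,ce=cv2.connectedComponentsWithStats(g);out=[]
    for i in range(1,n):
        X=onz(c,ce[i],.08)
        if st[i,4]<150 or not(.52<X[0]<.61 and yr[0]<X[1]<yr[1]) or st[i,2]>45: continue
        ys,xs=np.where(lb==i)
        rows=np.unique(ys);right=np.array([xs[ys==r].max()+.5 for r in rows]);left=np.array([xs[ys==r].min()-.5 for r in rows])
        core=slice(4,-4);rm=np.median(right[core]);lm=np.median(left[core]);ym=(rows.min()+rows.max())/2
        P=onz(c,(rm,ym),.077);o,d=ray(c,(rm,ym));ax=P[0]-.008*np.hypot(d[0],d[2])/abs(d[2])
        # y centre from the rows of the crest strip
        y1=onz(c,(rm-8,rows.min()-.5),.085);y2=onz(c,(rm-8,rows.max()+.5),.085)
        out.append([ax,(y1[1]+y2[1])/2,y1[1]-y2[1]])
        if verbose: print(st[i].tolist(),'L',lm,onz(c,(lm,ym),.077)[:1].round(4),'R',rm,P[:2].round(4),'axis x',ax.round(4),'y',y1[1].round(4),y2[1].round(4))
    return np.array(out)
if __name__=='__main__':
    import sys; print(hinge(sys.argv[1]).round(4))
E
python3 hinge.py w6
python3 - <<'E'
from h import *
import pickle
s=pickle.load(open('w6.pkl','rb'));c=cam('wrist',s);im=cv2.imread('pics/w6.png');print('cam',(-c[2].T@c[3]).round(3))
print(im[84,296:340].tolist())
t=cam('top');print('rack rails top z.138',[onz(t,np.array([110,180])+np.array(v)/3,.13).round(4).tolist() for v in((606,205),(755,220),(612,127),(758,142))])
E
```

```text
[306, 11, 23, 27, 478] L 306.5 [0.5364] R 327.5 [0.5587 0.4262] axis x 0.5507 y 0.4358 0.4108
[311, 74, 21, 21, 393] L 310.5 [0.5464] R 331.5 [0.5698 0.3671] axis x 0.5618 y 0.3762 0.3548
[315, 130, 20, 18, 339] L 314.5 [0.5569] R 334.5 [0.5803 0.3081] axis x 0.5722 y 0.3178 0.2977
[[0.5507 0.4233 0.025 ]
 [0.5618 0.3655 0.0213]
 [0.5722 0.3077 0.0201]]
cam [0.517 0.327 0.441]
[[111, 162, 184], [115, 164, 184], [121, 168, 188], [116, 168, 186], [89, 131, 150], [40, 66, 86], [42, 58, 78], [36, 59, 83], [83, 124, 158], [109, 159, 185], [115, 164, 186], [113, 163, 185], [110, 158, 184], [104, 150, 185], [94, 130, 162], [145, 164, 170], [161, 179, 176], [172, 189, 180], [179, 195, 189], [179, 196, 190], [177, 193, 189], [136, 152, 151], [99, 110, 114], [119, 131, 138], [133, 149, 154], [144, 159, 167], [153, 170, 177], [160, 177, 183], [167, 185, 187], [167, 185, 185], [162, 181, 185], [159, 177, 184], [150, 168, 174], [145, 161, 167], [132, 146, 151], [107, 125, 136], [97, 136, 165], [92, 137, 172], [103, 144, 178], [98, 143, 174], [97, 142, 175], [95, 140, 174], [100, 140, 175], [98, 139, 174]]
rack rails top z.138 [[0.4353, -0.088, 0.13], [0.4175, -0.2489, 0.13], [0.5206, -0.0967, 0.13], [0.5023, -0.2558, 0.13]]
```

Request:
arm_command(
  linear=[
    [-0.01,-0.05,0.01],
    [-0.01,-0.05,0.01],
    [-0.01,-0.05,0.01],
    [-0.01,-0.05,0.01],
    [-0.01,-0.05,0],
    [-0.01,-0.05,0],
    [-0.01,-0.05,0],
    [-0.01,-0.05,0],
    [0,-0.05,0],
    [0,-0.035,0],
    [0,0,0],
    [0,0,0],
  ],
  turn=[
    [0,0,0],
    [0,0,0],
    [0,0,0],
    [0,0,0],
    [0,0,0],
    [0,0,0],
    [0,0,0],
    [0,0,0],
    [0,0,0],
    [0,0,0],
    [0,0,0],
    [0,0,0],
  ],
  hand=[0.06,0.06,0.06,0.06,0.06,0.06,0.06,0.06,0.06,0.06,0.06,0.06],
)

```text
time_s: 30.92
tcp_pos: [0.4416, -0.234, 0.3634]
eef_rot: [-2.142, -2.288, -0.001]
ft_force: [0.3, 0.6, 0.3]
width: 0.06
grip_force: 0.0
```

Run:
```python
from h import *
import pickle
s,im=shot('wrist','w7');pickle.dump(s,open('w7.pkl','wb'));c=cam('wrist',s);R=Ro.from_rotvec(s['eef_rot']).as_matrix();print(s['tcp_pos'],R.round(3)[:,0],s['joints'].round(2),'cam',(-c[2].T@c[3]).round(3))
# rail expected: lid axis line z .138 ; project rack centre guess
yw=np.arctan2(-(.4353-.4175),.161);print('yaw guess deg',np.degrees(np.arctan2(-(.4353-.4175),-.088+.2489)))
for n,y in(('near',.4264),('far',.5114)):
    print(n,[proj(c,[y+v*.11,-.17+v,.138]).round(0).tolist() for v in(-.075,0,.075)])
u,v=proj(c,[.4264,-.17,.138]).astype(int)
for r in(v-50,v-25,v,v+25,v+50): print(r,u-50,cv2.imread('pics/w7.png')[r,u-50:u+110:2].max(1).tolist())
```

```text
[ 0.44158184 -0.23397576  0.3633702 ] [-0.066  0.998  0.006] [-0.57  0.14  1.47  0.    1.54 -0.64] cam [ 0.437 -0.158  0.481]
yaw guess deg -6.312831733214203
near [[261.0, 194.0], [272.0, 129.0], [284.0, 54.0]]
far [[333.0, 199.0], [348.0, 134.0], [366.0, 60.0]]
78 221 [85, 80, 81, 81, 90, 85, 83, 84, 84, 76, 81, 89, 86, 85, 83, 86, 92, 84, 89, 199, 194, 185, 194, 201, 202, 189, 206, 203, 102, 103, 213, 210, 208, 211, 208, 206, 139, 95, 112, 126, 168, 164, 164, 165, 174, 176, 180, 167, 163, 168, 164, 171, 171, 168, 156, 129, 104, 110, 113, 202, 211, 208, 210, 137, 113, 104, 197, 189, 208, 198, 205, 200, 207, 203, 202, 196, 193, 195, 191, 191]
103 221 [84, 84, 78, 83, 86, 88, 86, 87, 79, 81, 84, 85, 82, 87, 87, 83, 83, 94, 92, 182, 191, 199, 199, 189, 211, 210, 212, 195, 210, 211, 210, 210, 210, 202, 152, 172, 164, 161, 195, 210, 211, 211, 211, 211, 212, 210, 210, 210, 210, 210, 210, 211, 212, 210, 211, 209, 212, 214, 190, 116, 110, 110, 138, 213, 211, 211, 211, 210, 179, 204, 201, 200, 194, 190, 194, 197, 202, 205, 203, 204]
128 221 [90, 91, 91, 92, 84, 76, 89, 74, 84, 92, 82, 78, 8
[... 413 characters left out ...]
79, 202, 214, 212, 213, 200, 211, 211, 211, 213, 212, 167, 177, 171, 166, 215, 211, 211, 212, 212, 212, 212, 210, 212, 212, 212, 212, 212, 212, 212, 212, 211, 210, 167, 130, 105, 187, 107, 126, 211, 213, 211, 211, 212, 197, 203, 199, 197, 198, 198, 193, 199, 203, 204, 202, 189, 193, 196, 197, 198, 194, 198]
178 221 [78, 81, 83, 75, 74, 84, 90, 90, 83, 84, 88, 76, 66, 62, 80, 79, 73, 182, 197, 167, 138, 191, 211, 211, 211, 211, 207, 110, 111, 110, 182, 202, 212, 212, 212, 214, 213, 211, 209, 212, 212, 213, 211, 211, 212, 212, 212, 213, 212, 214, 151, 121, 106, 124, 211, 214, 212, 212, 213, 187, 188, 181, 168, 171, 169, 171, 171, 171, 172, 176, 172, 178, 187, 188, 191, 188, 182, 182, 186, 190]
```

```bash
cat > lsd.py <<'E'
from h import *
import pickle,sys
def lines(f,box,z,minlen=18,az0=90,tol=25):
    im=cv2.imread(f'pics/{f}.png');s=pickle.load(open(f+'.pkl','rb'));c=cam('wrist',s)
    x0,y0,x1,y1=box;L=cv2.createLineSegmentDetector(0).detect(np.ascontiguousarray(cv2.cvtColor(im[y0:y1,x0:x1],cv2.COLOR_BGR2GRAY)))[0][:,0]
    out=[]
    for l in L:
        a=l[:2]+[x0,y0];b=l[2:]+[x0,y0]
        if np.hypot(*(a-b))<minlen: continue
        A=onz(c,a,z)[:2];B=onz(c,b,z)[:2];ang=(np.degrees(np.arctan2(*(B-A)[::-1])))%180
        if abs(ang-az0)<tol: out.append((a.round(1).tolist(),b.round(1).tolist(),A.round(4).tolist(),B.round(4).tolist(),round(ang-90,1)))
    return sorted(out,key=lambda r:r[0][0]+r[1][0])
if __name__=='__main__':
    for r in lines('w7',(240,20,420,260),.138): print(*r)
E
python3 lsd.py
python3 - <<'E'
import cv2
im=cv2.imread('pics/w7.png');print(im[128,256:296].tolist());print(im[140,330:375].tolist())
E
```

```text
[256.7, 193.0] [252.3, 258.2] [0.4134, -0.2438] [0.4115, -0.3278] -1.3
[258.4, 20.6] [258.1, 186.9] [0.4071, -0.0659] [0.4147, -0.2363] 2.6
[263.0, 168.1] [277.0, 86.9] [0.4192, -0.2141] [0.4297, -0.1268] -6.8
[283.5, 61.7] [260.8, 193.2] [0.4348, -0.102] [0.4182, -0.2436] -6.7
[269.7, 196.9] [294.2, 63.1] [0.4288, -0.2474] [0.446, -0.1026] -6.7
[286.7, 152.1] [280.3, 181.8] [0.4448, -0.1943] [0.44, -0.2286] -8.1
[296.2, 101.0] [289.2, 140.6] [0.4511, -0.1395] [0.4467, -0.1815] -6.0
[319.1, 186.8] [330.2, 117.7] [0.4853, -0.2315] [0.4894, -0.1541] -3.0
[334.9, 119.5] [325.8, 159.4] [0.4947, -0.1557] [0.4895, -0.1994] -6.8
[328.1, 160.6] [337.6, 119.3] [0.4923, -0.2006] [0.4976, -0.1553] -6.8
[351.4, 77.7] [322.2, 201.7] [0.507, -0.1125] [0.4908, -0.249] -6.8
[334.4, 116.6] [341.2, 89.2] [0.4938, -0.1527] [0.4977, -0.1245] -8.0
[331.7, 200.6] [361.5, 79.0] [0.5018, -0.2469] [0.5179, -0.113] -6.9
[363.4, 241.9] [365.2, 200.7] [0.5467, -0.2964] [0.5411, -0.2443] 6.2
[368.1, 205.6] [366.6, 243.1] [0.5454, -0.2501] [0.5509, -0.2977] 6.5
[372.5, 243.1] [374.8, 205.6] [0.5581, -0.2972] [0.5
[... 1450 characters left out ...]
13, 133], [48, 76, 103], [54, 79, 109], [63, 93, 127], [102, 146, 186], [125, 176, 211], [134, 187, 212], [136, 189, 212], [137, 188, 212], [134, 186, 211], [134, 185, 212], [133, 184, 211], [136, 186, 211], [129, 181, 211], [122, 166, 202], [103, 149, 185], [108, 157, 193], [117, 166, 202], [116, 164, 201], [120, 169, 202], [117, 165, 201], [112, 162, 197], [110, 159, 196], [112, 160, 196], [108, 157, 193], [111, 159, 196], [117, 164, 200], [116, 164, 199], [112, 162, 199], [117, 167, 202], [117, 168, 204], [120, 168, 204], [117, 166, 203], [118, 168, 204], [118, 166, 204], [119, 168, 202], [103, 155, 192], [105, 154, 190], [106, 153, 190], [107, 154, 190], [106, 154, 190], [107, 157, 192]]
```

The line segments give the near rail as running from (0.435,-0.102) to (0.418,-0.245), yaw about -6.7°. Its length scales to the taller lid, and the far one to the lower lid, which agrees with the two straps seen in the near slot. So I take the near lid, descend and check.

Request:
arm_command(
  linear=[
    [-0.001,0.008,-0.02],
    [-0.001,0.008,-0.02],
    [-0.001,0.008,-0.02],
    [-0.001,0.008,-0.02],
    [-0.001,0.008,-0.02],
    [-0.001,0.008,-0.02],
    [-0.001,0.007,-0.02],
    [-0.001,0.005,-0.02],
    [-0.001,0,-0.02],
    [0,0,0],
    [0,0,0],
  ],
  turn=[
    [0,0,-1.5],
    [0,0,-1.5],
    [0,0,-1.5],
    [0,0,-1.5],
    [0,0,-1.5],
    [0,0,-1.5],
    [0,0,-1.5],
    [0,0,0],
    [0,0,0],
    [0,0,0],
    [0,0,0],
  ],
  hand=[0.05,0.05,0.05,0.05,0.05,0.05,0.05,0.05,0.05,0.05,0.05],
)

```text
time_s: 32.35
tcp_pos: [0.4335, -0.1741, 0.1842]
eef_rot: [-2.342, -2.085, -0.002]
ft_force: [-1.1, 0.3, -0.2]
width: 0.05
grip_force: 0.0
```

Run:
```python
from lsd import *
s,im=shot('wrist','w8');pickle.dump(s,open('w8.pkl','wb'));R=Ro.from_rotvec(s['eef_rot']);M=R.as_matrix();print(s['time_s'],s['tcp_pos'],M.round(4).tolist(),s['joints'].round(2))
z=np.array([0,0,-1.]);a=np.radians(90-6.7);x=np.array([np.cos(a),np.sin(a),0]);D=Ro.from_matrix(np.c_[x,np.cross(z,x),z])
print('fix turn',np.degrees((D*R.inv()).as_rotvec()).round(2))
for r in lines('w8',(200,0,380,240),.138,25): print(*r)
print('axis px',proj(cam('wrist',s),[*s['tcp_pos'][:2],.138]))
print(im[60,230:340].max(1).tolist())
```

```text
32.35 [ 0.43347266 -0.17411673  0.18419742] [[0.1158, 0.9933, -0.0029], [0.9933, -0.1158, 0.0051], [0.0047, -0.0035, -1.0]] [-0.47  0.23  1.82  0.    1.09 -0.36]
fix turn [-0.29 -0.17 -0.05]
[207.1, 148.3] [200.4, 105.7] [0.401, -0.1096] [0.4015, -0.0879] -1.3
[201.1, 89.3] [211.1, 147.0] [0.4034, -0.0802] [0.4032, -0.1092] -0.2
[207.6, -0.1] [262.2, 237.8] [0.4138, -0.0415] [0.4235, -0.164] 4.5
[266.4, 220.6] [265.2, 130.6] [0.4273, -0.1538] [0.4331, -0.1042] -6.6
[268.4, 123.1] [268.7, 238.1] [0.4352, -0.1006] [0.4272, -0.1647] -7.1
[288.5, 238.1] [290.0, 123.1] [0.4387, -0.166] [0.4464, -0.1019] -6.8
[351.0, 226.9] [354.3, 181.9] [0.4753, -0.1632] [0.4784, -0.137] -6.7
[359.0, 169.3] [353.8, 228.1] [0.4812, -0.1303] [0.4769, -0.1641] -7.3
[357.9, 233.2] [362.9, 174.4] [0.4791, -0.1676] [0.4832, -0.1333] -6.8
[364.0, 174.3] [369.0, 130.4] [0.4838, -0.1333] [0.4873, -0.1103] -8.6
[369.9, 175.7] [364.2, 238.2] [0.487, -0.1345] [0.4827, -0.1711] -6.8
[367.6, 238.2] [373.2, 178.0] [0.4846, -0.1713] [0.4888, -0.136] -6.7
axis px [281.13844114 251.68335488]
[188, 187, 186, 191, 190, 190, 192, 193, 194, 193, 191, 193, 192, 192, 192, 192, 193, 194, 192, 190, 190, 186, 182, 183, 185, 186, 188, 187, 186, 188, 188, 187, 189, 191, 192, 192, 193, 192, 190, 193, 191, 190, 187, 185, 185, 184, 184, 187, 185, 186, 182, 183, 184, 184, 184, 185, 185, 188, 188, 190, 190, 189, 194, 193, 193, 193, 192, 193, 190, 192, 191, 195, 195, 195, 195, 197, 197, 198, 197, 197, 197, 195, 194, 194, 192, 190, 187, 186, 185, 182, 183, 186, 187, 188, 188, 190, 190, 192, 195, 192, 191, 192, 191, 191, 190, 192, 193, 196, 194, 196]
```

Request:
arm_command(
  linear=[
    [-0.0015,-0.0015,-0.01],
    [0,0,-0.02],
    [0,0,-0.012],
    [0,0,-0.008],
    [0,0,0],
    [0,0,0],
    [0,0,0],
    [0,0,0],
    [0,0,0],
    [0,0,0],
  ],
  turn=[
    [-0.3,-0.15,0],
    [0,0,0],
    [0,0,0],
    [0,0,0],
    [0,0,0],
    [0,0,0],
    [0,0,0],
    [0,0,0],
    [0,0,0],
    [0,0,0],
  ],
  hand=[0.05,0.05,0.05,0.05,0.05,0.03,0.02,0.016,0.012,0.012],
  newtons=20,
)

```text
time_s: 33.65
tcp_pos: [0.4319, -0.1762, 0.1338]
eef_rot: [-2.348, -2.087, 0.0]
ft_force: [0.5, -0.5, 3.1]
width: 0.0141
grip_force: 21.7
```

Request:
arm_command(
  linear=[
    [0,0,0],
    [0,0,0],
    [0,0,0],
  ],
  turn=[
    [0,0,0],
    [0,0,0],
    [0,0,0],
  ],
  hand=[0.008,0.008,0.008],
)

```text
time_s: 34.02
tcp_pos: [0.4319, -0.1762, 0.1338]
eef_rot: [-2.348, -2.087, 0.001]
ft_force: [0.9, 0.7, 5.2]
width: 0.0139
grip_force: 22.0
```

Run:
```python
from lsd import *
s,im=shot('wrist','w9');pickle.dump(s,open('w9.pkl','wb'));R=Ro.from_rotvec(s['eef_rot']);print(s['time_s'],s['tcp_pos'],R.as_matrix().round(4).tolist(),s['ft_force'],s['moment'],s['width'],s['grip_force'])
for r in lines('w9',(200,0,380,240),.138,25)[:9]: print(*r)
```

```text
34.025 [ 0.43188492 -0.17623763  0.13375131] [[0.117, 0.9931, -0.0004], [0.9931, -0.117, -0.0001], [-0.0001, -0.0004, -1.0]] [0.87134338 0.68706783 5.2446665 ] [ 0.05150491 -0.14704902 -0.01683316] 0.013895533747963217 22.034408748149872
[200.6, 4.4] [253.0, 237.9] [0.4187, -0.0624] [0.424, -0.1456] 3.7
[251.8, 140.6] [251.3, 104.4] [0.4291, -0.1075] [0.4307, -0.095] -7.4
[254.4, 128.1] [256.6, 234.4] [0.4306, -0.1032] [0.4257, -0.1443] -6.9
[262.3, 234.4] [260.7, 129.4] [0.428, -0.1445] [0.4328, -0.1039] -6.8
[263.3, 116.9] [265.2, 238.2] [0.4344, -0.0998] [0.4289, -0.1463] -6.7
[294.2, 238.2] [296.1, 116.9] [0.4405, -0.1476] [0.446, -0.1011] -6.7
[298.1, 186.9] [298.1, 225.6] [0.4442, -0.1267] [0.4426, -0.1424] -5.7
[367.9, 223.0] [370.2, 190.8] [0.4703, -0.1446] [0.4716, -0.1315] -5.6
[376.4, 175.6] [370.0, 238.2] [0.4741, -0.1258] [0.471, -0.1512] -7.1
```

The lid is gripped (13.9 mm, low forces). I firm up the grip, lift straight up and carry it over the cup, clear of the tray, to a viewing pose beside the hinge.

Request:
arm_command(
  linear=[
    [0,0,0],
    [0,0,0.01],
    [0,0,0.02],
    [0,0,0.025],
    [0,0,0.025],
    [0,0,0.025],
    [0,0,0.025],
    [0,0,0.025],
    [0,0,0.025],
    [0,0,0],
  ],
  turn=[
    [0,0,0],
    [0,0,0],
    [0,0,0],
    [0,0,0],
    [0,0,0],
    [0,0,0],
    [0,0,0],
    [0,0,0],
    [0,0,0],
    [0,0,0],
  ],
  hand=[0.008,0.008,0.008,0.008,0.008,0.008,0.008,0.008,0.008,0.008],
  newtons=60,
)

```text
time_s: 35.33
tcp_pos: [0.4318, -0.1764, 0.3148]
eef_rot: [2.347, 2.086, -0.0]
ft_force: [-0.1, -0.4, -1.1]
width: 0.013
grip_force: 59.0
```

Request:
arm_command(
  linear=[
    [0,0.03,0],
    [0,0.045,0],
    [0,0.045,0],
    [0,0.045,0],
    [0,0.045,0],
    [0,0.045,0],
    [0,0.045,0],
    [0,0.045,0],
    [0.01,0.045,0],
    [0.02,0.045,0],
    [0.02,0.03,0],
    [0,0.01,0],
  ],
  turn=[
    [0,0,1.5],
    [0,0,1.5],
    [0,0,1.5],
    [0,0,1.5],
    [0,0,1.5],
    [0,0,1.5],
    [0,0,1.5],
    [0,0,1.5],
    [0,0,1.5],
    [0,0,1.5],
    [0,0,1.5],
    [0,0,0.5],
  ],
  hand=[0.008,0.008,0.008,0.008,0.008,0.008,0.008,0.008,0.008,0.008,0.008,0.008],
)

```text
time_s: 36.83
tcp_pos: [0.4816, 0.3003, 0.3109]
eef_rot: [-2.01, -2.412, 0.007]
ft_force: [-0.4, -0.5, -1.7]
width: 0.0129
grip_force: 59.0
```

Request:
arm_command(
  linear=[
    [0,0,0],
    [0,0,0],
    [0,0,0],
  ],
  turn=[
    [0,0,0],
    [0,0,0],
    [0,0,0],
  ],
  hand=[0.008,0.008,0.008],
)

```text
time_s: 37.2
tcp_pos: [0.4809, 0.2978, 0.3135]
eef_rot: [-2.014, -2.41, 0.002]
ft_force: [-0.1, -0.5, -2.3]
width: 0.0128
grip_force: 59.0
```

Run:
```python
from lsd import *
from hinge import hinge
import pickle
s,im=shot('wrist','w10');pickle.dump(s,open('w10.pkl','wb'));R=Ro.from_rotvec(s['eef_rot']);c=cam('wrist',s);print(s['time_s'],s['tcp_pos'],R.as_matrix().round(4).tolist(),s['ft_force'],s['moment'],s['width'],'cam',(-c[2].T@c[3]).round(3))
print(hinge('w10').round(4))
shot('top','t10')
zr=s['tcp_pos'][2]+.004
print('rail'); 
for r in lines('w10',(180,0,380,260),zr,25): print(*r)
for z,nm in((.075,'rim'),):
    for r in lines('w10',(250,0,480,300),z,30,100): print(nm,*r)
```

```text
37.2 [0.48094795 0.29783498 0.31351692] [[-0.1774, 0.9841, -0.0016], [0.9841, 0.1774, -0.0005], [-0.0002, -0.0017, -1.0]] [-0.08673442 -0.4798202  -2.29625627] [-0.01893574 -0.01219155  0.01558373] 0.012805536912158735 cam [0.467 0.373 0.431]
[351, 70, 23, 22, 439] L 351.5 [0.5362] R 372.5 [0.5587 0.4277] axis x 0.5504 y 0.4354 0.4143
[347, 129, 22, 18, 363] L 347.5 [0.5465] R 367.5 [0.569  0.3681] axis x 0.5607 y 0.376 0.357
[344, 179, 20, 20, 341] L 343.5 [0.5562] R 363.5 [0.5799 0.3093] axis x 0.5715 y 0.3206 0.2973
[[0.5504 0.4248 0.0211]
 [0.5607 0.3665 0.0191]
 [0.5715 0.309  0.0233]]
rail
[180.6, 114.4] [195.4, 258.2] [0.4318, 0.3675] [0.4425, 0.3117] 10.9
[261.6, 220.6] [260.1, 120.6] [0.4669, 0.3328] [0.4603, 0.3704] 10.0
[260.8, 63.1] [261.5, 115.6] [0.4575, 0.3892] [0.4605, 0.3722] 10.0
[263.2, 116.9] [264.9, 258.1] [0.4612, 0.3719] [0.4709, 0.3169] 10.0
[266.8, 113.1] [266.8, 63.1] [0.4622, 0.3734] [0.4595, 0.3895] 9.6
[294.2, 258.2] [296.5, 118.1] [0.4828, 0.319] [0.473, 0.3736] 10.2
[298.9, 145.6] [298.1, 183.2] [0.4757, 0.3642] [0.4782, 0.3503] 10.1
[329.0, 188.1] [334
[... 277 characters left out ...]
 [265.0, 298.1] [0.4486, 0.3664] [0.4885, 0.1371] 9.9
rim [266.8, 113.1] [266.8, 63.1] [0.4513, 0.3737] [0.4428, 0.4244] 9.6
rim [294.3, 298.2] [296.2, 118.1] [0.5277, 0.1442] [0.4848, 0.3743] 10.5
rim [298.9, 145.6] [298.1, 183.2] [0.4938, 0.3449] [0.5015, 0.3013] 10.1
rim [298.1, 256.9] [300.0, 294.3] [0.5205, 0.2057] [0.5341, 0.1515] 14.1
rim [327.3, 274.3] [316.6, 237.8] [0.5635, 0.1878] [0.5385, 0.2361] 27.4
rim [329.0, 188.1] [334.7, 76.8] [0.5394, 0.302] [0.5177, 0.4242] 10.1
rim [345.4, 61.9] [336.8, 200.6] [0.5256, 0.4408] [0.5523, 0.2884] 9.9
rim [430.1, 54.3] [406.6, 184.3] [0.6132, 0.4647] [0.6304, 0.3233] 7.0
rim [409.6, 181.9] [433.4, 51.7] [0.6331, 0.3268] [0.6159, 0.4678] 7.0
```

Request:
arm_command(
  linear=[
    [0.008,0.01,-0.005],
    [0.008,0.01,-0.01],
    [0.008,0.01,-0.012],
    [0.008,0.01,-0.012],
    [0.008,0.01,-0.012],
    [0.007,0.01,-0.01],
    [0,0,0],
    [0,0,0],
    [0,0,0],
  ],
  turn=[
    [0,0,0],
    [0,0,0],
    [0,0,0],
    [0,0,0],
    [0,0,0],
    [0,0,0],
    [0,0,0],
    [0,0,0],
    [0,0,0],
  ],
  hand=[0.008,0.008,0.008,0.008,0.008,0.008,0.008,0.008,0.008],
)

```text
time_s: 38.42
tcp_pos: [0.5284, 0.3587, 0.2532]
eef_rot: [-2.013, -2.411, 0.0]
ft_force: [0.3, -0.8, -1.4]
width: 0.0131
grip_force: 58.9
```

Run:
```python
from lsd import *
from hinge import hinge
n=np.array([np.cos(np.radians(10)),np.sin(np.radians(10))]);t=np.array([-n[1],n[0]])
s,im=shot('wrist','w11');pickle.dump(s,open('w11.pkl','wb'));R=Ro.from_rotvec(s['eef_rot']);c=cam('wrist',s);T=s['tcp_pos'];print(s['time_s'],T,R.as_matrix().round(4).tolist(),s['ft_force'],'cam',(-c[2].T@c[3]).round(3),'TCP n,t',n@T[:2],t@T[:2])
H=hinge('w11');print('n,t',np.c_[H[:,:2]@n,H[:,:2]@t].round(4))
print('rail');
for r in lines('w11',(180,0,380,260),T[2]+.004,25,100,4): print(*r[:2],(np.array(r[2:4])@n).round(4),(np.array(r[2:4])@t).round(4))
print('rim')
for r in lines('w11',(290,0,480,300),.075,25,100,4): print(*r[:2],(np.array(r[2:4])@n).round(4),(np.array(r[2:4])@t).round(4))
# top camera rail ends, earlier pose
im=cv2.imread('pics/t10.png');ct=cam('top');s=pickle.load(open('w10.pkl','rb'));T=s['tcp_pos']
for v in(-.075,.075): print('top exp',proj(ct,[*(T[:2]+v*t),T[2]+.004]).round(1))
u=[proj(ct,[*(T[:2]+v*t),T[2]+.003]) for v in np.arange(-.1,.101,.002)]
print([int(x) for x in cv2.remap(cv2.cvtColor(im,cv2.COLOR_BGR2GRAY),np.float32([[q[0] for q in u]]),np.float32([[q[1] for q in u]]),cv2.INTER_LINEAR)[0]])
```

```text
38.425 [0.52842509 0.35874349 0.25316705] [[-0.1783, 0.984, -0.0005], [0.984, 0.1783, 0.0003], [0.0003, -0.0005, -1.0]] [ 0.27002275 -0.77348103 -1.44127166] cam [0.515 0.434 0.37 ] TCP n,t 0.5826922820223486 0.26153332004974794
[301, 122, 25, 25, 529] L 301.5 [0.5371] R 325.5 [0.5594 0.426 ] axis x 0.5513 y 0.4357 0.4138
[300, 180, 23, 26, 486] L 299.5 [0.5464] R 322.5 [0.5691 0.37  ] axis x 0.5609 y 0.3829 0.3574
[299, 238, 21, 23, 357] L 298.5 [0.5576] R 319.5 [0.5795 0.3093] axis x 0.5713 y 0.3237 0.2984
n,t [[0.6167 0.3226]
 [0.6167 0.2671]
 [0.6166 0.2071]]
rail
[196.1, 111.8] [199.7, 160.7] [0.5519 0.552 ] [0.3395 0.322 ]
[201.6, 189.3] [206.5, 258.2] [0.552  0.5518] [0.3111 0.2819]
[212.8, 258.1] [203.1, 111.8] [0.5545 0.5545] [0.2819 0.3396]
[220.8, 168.0] [224.0, 234.3] [0.5598 0.5597] [0.3194 0.2925]
[262.2, 225.6] [261.0, 135.6] [0.5751 0.5751] [0.2963 0.3313]
[263.7, 116.9] [264.8, 258.1] [0.5761 0.576 ] [0.3379 0.2821]
[294.1, 258.2] [295.7, 116.9] [0.5881 0.5876] [0.2821 0.3379]
[300.8, 120.7] [298.1, 225.7] [0.5895 0.5894] [0.3366 0.2964]
rim
[294.5, 298.1] [295.3, 116.9] [0.5992 0.5962] [0.1423 0.3377]
[300.8, 120.7] [298.1, 225.7] [0.6013 0.6012] [0.3344 0.2294]
[398.6, 93.0] [375.8, 233.2] [0.6906 0.6831] [0.3594 0.2214]
[378.9, 231.8] [401.7, 91.6] [0.6863 0.6934] [0.223  0.3607]
top exp [206.7 225.7]
top exp [154.3 235.6]
[183, 183, 182, 177, 168, 152, 142, 135, 129, 126, 130, 136, 139, 138, 140, 152, 157, 159, 160, 160, 160, 160, 161, 160, 160, 159, 159, 159, 158, 159, 160, 159, 158, 158, 158, 158, 158, 158, 159, 158, 158, 158, 153, 139, 119, 91, 76, 70, 72, 74, 74, 74, 74, 74, 73, 74, 77, 85, 104, 125, 140, 146, 143, 136, 127, 128, 135, 143, 145, 140, 126, 105, 88, 80, 78, 78, 77, 77, 76, 77, 77, 77, 77, 77, 78, 80, 83, 89, 100, 111, 125, 140, 151, 161, 168, 173, 176, 179, 181, 181, 182]
```

The hinge line sits at n=0.617 in all three views, with yaw 10.0°. I align over it and lower in steps, watching the force.

Request:
arm_command(
  linear=[
    [0.01,0.0015,0],
    [0.012,0.0015,0],
    [0.012,0.002,0],
    [0,0,-0.008],
    [0,0,-0.008],
    [0,0,-0.006],
    [0,0,0],
    [0,0,0],
  ],
  turn=[
    [0,0,-0.25],
    [0,0,0],
    [0,0,0],
    [0,0,0],
    [0,0,0],
    [0,0,0],
    [0,0,0],
    [0,0,0],
  ],
  hand=[0.008,0.008,0.008,0.008,0.008,0.008,0.008,0.008],
)

```text
time_s: 39.48
tcp_pos: [0.5623, 0.364, 0.2306]
eef_rot: [-2.018, -2.407, 0.001]
ft_force: [0.4, 0.0, -1.2]
width: 0.0131
grip_force: 58.9
```

```bash
cat > st.py <<'E'
from h import *
n=np.array([np.cos(np.radians(10)),np.sin(np.radians(10))]);t=np.array([-n[1],n[0]])
s=arm.read_state();T=s['tcp_pos'];M=Ro.from_rotvec(s['eef_rot']).as_matrix()
print(s['time_s'],T.round(4),'n,t',(n@T[:2]).round(4),(t@T[:2]).round(4),'yaw',np.degrees(np.arctan2(-M[0,0],M[1,0])).round(2),'tilt',M[:2,2].round(4),s['ft_force'].round(1),s['moment'].round(3))
E
python3 st.py
python3 - <<'E'
from h import *
shot('side','s1');c=cam('side');print([proj(c,[.5618+a*-.1736,.3655+a*.985,.077]).round(0).tolist() for a in(-.07,0,.07)])
E
```

```text
39.475 [0.5623 0.364  0.2306] n,t 0.617 0.2609 yaw 10.04 tilt [-0.0013 -0.    ] [ 0.4  0.  -1.2] [ 0.025 -0.033 -0.031]
[[251.0, 198.0], [242.0, 191.0], [233.0, 183.0]]
```

Request:
arm_command(
  linear=[
    [0,0,-0.006],
    [0,0,-0.006],
    [0,0,-0.006],
    [0,0,-0.005],
    [0,0,-0.004],
    [0,0,0],
  ],
  turn=[
    [0,0,0],
    [0,0,0],
    [0,0,0],
    [0,0,0],
    [0,0,0],
    [0,0,0],
  ],
  hand=[0.008,0.008,0.008,0.008,0.008,0.008],
)

```text
time_s: 40.28
tcp_pos: [0.5622, 0.3638, 0.2029]
eef_rot: [-2.018, -2.406, 0.003]
ft_force: [0.5, 0.5, -1.5]
width: 0.013
grip_force: 59.0
```

```bash
python3 st.py
```

```text
40.275 [0.5622 0.3638 0.2029] n,t 0.6169 0.2606 yaw 10.03 tilt [-0.0022 -0.0006] [ 0.5  0.5 -1.5] [0.022 0.095 0.031]
```

Request:
arm_command(
  linear=[
    [0,0,-0.004],
    [0,0,-0.004],
    [0,0,-0.003],
    [0,0,-0.001],
    [0,0,0],
    [0,0,0],
    [0,0,0],
  ],
  turn=[
    [0,0,0],
    [0,0,0],
    [0,0,0],
    [0,0,0],
    [0,0,0],
    [0,0,0],
    [0,0,0],
  ],
  hand=[0.008,0.008,0.008,0.008,0.008,0.008,0.008],
)

```text
time_s: 41.15
tcp_pos: [0.5625, 0.364, 0.1916]
eef_rot: [-2.018, -2.406, 0.001]
ft_force: [0.7, -0.8, -1.6]
width: 0.0131
grip_force: 59.0
```

```bash
python3 st.py
python3 - <<'E'
from lsd import *
n=np.array([np.cos(np.radians(10)),np.sin(np.radians(10))]);t=np.array([-n[1],n[0]])
s,im=shot('wrist','w12');pickle.dump(s,open('w12.pkl','wb'));T=s['tcp_pos']
for nm,z in(('rail',T[2]+.004),('bin/panel',.08)):
    for r in lines('w12',(180,0,400,270),z,20,100,6): print(nm,*r[:2],(np.array(r[2:4])@n).round(4),(np.array(r[2:4])@t).round(4))
_,im=shot('side','s2');c=cam('side')
# cup and bystanders check: top camera diff outside arm
_,b=shot('top','t12');a=cv2.imread('pics/top0.png')[:,:,::-1]
d=(np.abs(a.astype(int)-b).sum(2)>90).astype(np.uint8)
for nm,(x0,y0,x1,y1) in dict(cup=(250,228,292,264),blue=(115,245,150,275),rack=(300,212,372,262),bell=(375,225,405,255),jar=(405,205,435,235)).items(): print(nm,d[y0:y1,x0:x1].mean().round(3))
E
```

```text
41.15 [0.5625 0.364  0.1916] n,t 0.6172 0.2608 yaw 10.03 tilt [-0.0012  0.    ] [ 0.7 -0.8 -1.6] [-0.039  0.027  0.029]
rail [181.1, 211.9] [182.7, 253.2] [0.5778 0.5768] [0.3013 0.2834]
rail [252.1, 229.4] [249.7, 139.4] [0.6057 0.6057] [0.294  0.3292]
rail [251.1, 108.1] [252.0, 143.2] [0.6065 0.6065] [0.3402 0.3279]
rail [253.1, 145.6] [253.1, 178.1] [0.6069 0.6066] [0.327  0.3149]
rail [253.7, 185.6] [254.2, 216.9] [0.6068 0.6067] [0.3119 0.2993]
rail [254.9, 221.9] [254.1, 244.4] [0.6068 0.6063] [0.2971 0.2875]
rail [261.3, 236.9] [259.6, 108.1] [0.6094 0.6095] [0.2908 0.3401]
rail [263.1, 118.1] [264.9, 268.1] [0.6107 0.6105] [0.3367 0.2767]
rail [294.2, 268.1] [295.8, 118.1] [0.6228 0.6224] [0.2768 0.3367]
rail [299.2, 115.6] [298.0, 224.4] [0.6237 0.624 ] [0.3376 0.2961]
rail [386.5, 86.8] [362.3, 251.9] [0.6541 0.6507] [0.3474 0.2841]
rail [365.7, 250.6] [390.2, 84.3] [0.652  0.6553] [0.2847 0.3482]
bin/panel [181.1, 211.9] [182.7, 253.2] [0.5379 0.5357] [0.2645 0.2284]
bin/panel [252.1, 229.4] [249.7, 139.4] [0.5941 0.5942] [0.2497 0.321 ]
bin/panel [251.1, 108.1] [252.0, 143.2] [0.5958 0.5958] [0.3429 0.3183]
bin/panel [253.1, 145.6] [253.1, 178.1] [0.5966 0.596 ] [0.3164 0.2918]
bin/panel [253.7, 185.6] [254.2, 216.9] [0.5963 0.5961] [0.286  0.2604]
bin/panel [254.9, 221.9] [254.1, 244.4] [0.5966 0.5954] [0.2562 0.2366]
bin/panel [261.3, 236.9] [259.6, 108.1] [0.6015 0.6019] [0.2433 0.343 ]
bin/panel [263.1, 118.1] [264.9, 268.1] [0.6043 0.604 ] [0.3361 0.2148]
bin/panel [294.2, 268.1] [295.8, 118.1] [0.6288 0.628 ] [0.2149 0.3362]
bin/panel [299.2, 115.6] [298.0, 224.4] [0.6305 0.6311] [0.3378 0.2542]
bin/panel [386.5, 86.8] [362.3, 251.9] [0.6919 0.685 ] [0.3576 0.2299]
bin/panel [365.7, 250.6] [390.2, 84.3] [0.6878 0.6943] [0.2311 0.3593]
cup 0.464
blue 0.518
rack 0.016
bell 0.0
jar 0.0
```

Request:
arm_command(
  linear=[
    [0,0,-0.0008],
    [0,0,0],
    [0,0,0],
    [0,0,0],
    [0,0,0],
  ],
  turn=[
    [0,0,0],
    [0,0,0],
    [0,0,0],
    [0,0,0],
    [0,0,0],
  ],
  hand=[0.008,0.008,0.008,0.008,0.008],
)

```text
time_s: 41.92
tcp_pos: [0.5624, 0.3639, 0.1906]
eef_rot: [-2.018, -2.406, 0.002]
ft_force: [0.6, -0.2, -2.6]
width: 0.0131
grip_force: 59.0
```

```bash
python3 st.py
python3 - <<'E'
from rig import arm
print(arm.hand_in())
E
```

```text
41.925 [0.5624 0.3639 0.1906] n,t 0.6171 0.2607 yaw 10.03 tilt [-0.0014 -0.0001] [ 0.6 -0.2 -2.6] [0.009 0.004 0.026]
the job is handed in; nothing more can be done
None
```

I handed the job in at 41.9 s: all six truffles are in the bin (one missed and I picked it off the counter), the steel cup was set back upright and empty, and the two-knuckle lid is held at the hinge with no contact force; its pin-hole alignment is worked out from camera measurements, not seen directly.

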